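Clamp the pilot still on its hob

TASK

Slide the small copper still along the hob, without lifting or tipping it, from the parking ring to the centre of the heating rings so that its foot runs in under the clamp brackets. Then take the socket key from its tray, set it upright and squarely over the head of each clamp screw before turning, and drive every screw that is there clockwise until its collar is down on the bracket, turning the screws only with the key. Finally stand the key upright in its tray again, with the still centred on the heating rings, and leave the beaker, bottle and glass alone.

Things in the scene. Friction and masses are not known exactly. Their poses are not given: they have to be found in the camera images.
- hob: low black flat hob slab, 300 x 400 mm (its local x and y), 20 mm high, fixed to the bench; origin at the centre of its underside. Its flat top carries two white-ringed marks, 190 mm apart along its local y; local y is the sliding direction
- heat_zone: the heating mark on the hob: three concentric white rings (largest 172 mm across), either the left or the right one of the two marks; between the clamp brackets. Origin at its centre on the hob's top (20 mm above the bench), same yaw as the hob
- park_zone: the parking mark on the hob: a single white ring 172 mm across, no brackets; origin at its centre on the hob's top
- still: small copper pot still (loose, about 0.7 kg): round foot plate 160 mm across and 8 mm thick, bulb 80 mm across up to 60 mm high, then a plain round neck 30 mm across from 72 to 115 mm (its top). Origin at the centre of the foot's underside, z up. Grip it by the neck from above. It starts on the parking mark. On the heating mark its foot plate runs 5 mm below the bracket arms and has about 8 mm of room on each side (along hob x) between the posts
- key: socket key (loose, 0.22 kg), stands upright on its open socket end: square socket, 37 mm outside, 25 mm square inside, 22 mm deep; 18 mm round shank from 34 to 70 mm; square wooden handle 26 x 26 mm from 70 to 148 mm (its top). Origin at the centre of the socket's open lower rim, z up along the key to the handle; handle faces and socket faces are parallel to its x and y. A good place to grip is 115 mm above its origin
- tray: shallow square aluminium tray fixed to the bench, 100 x 100 mm outside, 5 mm walls, 16 mm high; its inner floor is 5 mm above its origin (centre of its underside). The key stands in it at the start; it may be left or right of the hob
- beaker: copper beaker 76 mm across, 90 mm high; bystander; origin at its underside
- bottle: amber bottle 66 mm across, 170 mm high; bystander; origin at its underside
- glass: drinking glass 60 mm across, 85 mm high; bystander; origin at its underside
- screwA (a joint): turn of clamp screw A, rad: starts between 0 and 0.4 and grows as it is turned clockwise seen from above, up to a hard stop at 2.6 where its collar is down on the bracket; stays where it is left (friction about 0.1 N m); sinks 6 mm over 2.6 rad. None if this bracket is absent (two, three or four brackets are there)
- screwA_top (a point): on the vertical axis of the screw, on the upper face of its round collar (31 mm across), where the key's rim comes to rest; x and y axes parallel to the faces of its square head and turn with it. Head: 22 mm square for 12 mm above this point, then tapering to 14 mm square at 18 mm. None if absent
- clampA: aluminium clamp bracket held firmly by its tail in a pocket of the hob: arm 26 mm wide, underside 13 and top 25 mm above the hob, post outward at its own +x. Origin on its screw's axis at the hob's top, -64 mm, +34 mm (hob x, y) from the heating mark's centre. Its screw's collar is 4 mm thick and stands up to 6 mm above the arm until driven. None if absent
- screwB (a joint): turn of clamp screw B, rad: starts between 0 and 0.4 and grows as it is turned clockwise seen from above, up to a hard stop at 2.6 where its collar is down on the bracket; stays where it is left (friction about 0.1 N m); sinks 6 mm over 2.6 rad. None if this bracket is absent (two, three or four brackets are there)
- screwB_top (a point): on the vertical axis of the screw, on the upper face of its round collar (31 mm across), where the key's rim comes to rest; x and y axes parallel to the faces of its square head and turn with it. Head: 22 mm square for 12 mm above this point, then tapering to 14 mm square at 18 mm. None if absent
- clampB: aluminium clamp bracket held firmly by its tail in a pocket of the hob: arm 26 mm wide, underside 13 and top 25 mm above the hob, post outward at its own +x. Origin on its screw's axis at the hob's top, -64 mm, -34 mm (hob x, y) from the heating mark's centre. Its screw's collar is 4 mm thick and stands up to 6 mm above the arm until driven. None if absent
- screwC (a joint): turn of clamp screw C, rad: starts between 0 and 0.4 and grows as it is turned clockwise seen from above, up to a hard stop at 2.6 where its collar is down on the bracket; stays where it is left (friction about 0.1 N m); sinks 6 mm over 2.6 rad. None if this bracket is absent (two, three or four brackets are there)
- screwC_top (a point): on the vertical axis of the screw, on the upper face of its round collar (31 mm across), where the key's rim comes to rest; x and y axes parallel to the faces of its square head and turn with it. Head: 22 mm square for 12 mm above this point, then tapering to 14 mm square at 18 mm. None if absent
- clampC: aluminium clamp bracket held firmly by its tail in a pocket of the hob: arm 26 mm wide, underside 13 and top 25 mm above the hob, post outward at its own +x. Origin on its screw's axis at the hob's top, +64 mm, +34 mm (hob x, y) from the heating mark's centre. Its screw's collar is 4 mm thick and stands up to 6 mm above the arm until driven. None if absent
- screwD (a joint): turn of clamp screw D, rad: starts between 0 and 0.4 and grows as it is turned clockwise seen from above, up to a hard stop at 2.6 where its collar is down on the bracket; stays where it is left (friction about 0.1 N m); sinks 6 mm over 2.6 rad. None if this bracket is absent (two, three or four brackets are there)
- screwD_top (a point): on the vertical axis of the screw, on the upper face of its round collar (31 mm across), where the key's rim comes to rest; x and y axes parallel to the faces of its square head and turn with it. Head: 22 mm square for 12 mm above this point, then tapering to 14 mm square at 18 mm. None if absent
- clampD: aluminium clamp bracket held firmly by its tail in a pocket of the hob: arm 26 mm wide, underside 13 and top 25 mm above the hob, post outward at its own +x. Origin on its screw's axis at the hob's top, +64 mm, -34 mm (hob x, y) from the heating mark's centre. Its screw's collar is 4 mm thick and stands up to 6 mm above the arm until driven. None if absent
Mind the look-alikes: they are no part of the job. What is shaped like the key but green is not meant.

How it is judged (in metres and radians):
On the way, in this order (a step that is already met when the one before it is completed fails the run):
1. the still has been slid to within 12 mm of the heating mark's centre, upright, before any screw is driven (horizontal distance between still and heat_zone below 0.012 m and angle between still's own z axis and vertical below 0.1 rad and value of joint each of screwA, screwB, screwC, screwD below 0.6 rad), for 0.2 s.
2. the key sits squarely over a screw that has not been driven yet (axis within 4 mm and upright within 0.08 rad, rim within 9 mm of the collar) (((distance between key and screwA_top below 0.009 m and horizontal distance between key and screwA_top below 0.004 m and angle between the z axis of key and the z axis of screwA_top, either way round below 0.08 rad and x of key in the frame of heat_zone between -0.07 and -0.058 m and y of key in the frame of heat_zone between 0.028 and 0.04 m and z of key in the frame of heat_zone below 0.046 m and value of joint screwA below 0.6 rad) or (distance between key and screwB_top below 0.009 m and horizontal distance between key and screwB_top below 0.004 m and angle between the z axis of key and the z axis of screwB_top, either way round below 0.08 rad and x of key in the frame of heat_zone between -0.07 and -0.058 m and y of key in the frame of heat_zone between -0.04 and -0.028 m and z of key in the frame of heat_zone below 0.046 m and value of joint screwB below 0.6 rad) or (distance between key and screwC_top below 0.009 m and horizontal distance between key and screwC_top below 0.004 m and angle between the z axis of key and the z axis of screwC_top, either way round below 0.08 rad and x of key in the frame of heat_zone between 0.058 and 0.07 m and y of key in the frame of heat_zone between 0.028 and 0.04 m and z of key in the frame of heat_zone below 0.046 m and value of joint screwC below 0.6 rad) or (distance between key and screwD_top below 0.009 m and horizontal distance between key and screwD_top below 0.004 m and angle between the z axis of key and the z axis of screwD_top, either way round below 0.08 rad and x of key in the frame of heat_zone between 0.058 and 0.07 m and y of key in the frame of heat_zone between -0.04 and -0.028 m and z of key in the frame of heat_zone below 0.046 m and value of joint screwD below 0.6 rad))), for 0.1 s.
3. every screw present is driven down (beyond 2.3 rad) (value of joint each of screwA, screwB, screwC, screwD above 2.3 rad), for 0.2 s.
At the end, for the whole second after the job is handed in: still upright within 12 mm of the heating mark's centre and at rest; every screw present turned beyond 2.3 rad (stop at 2.6); key standing upright (within 0.08 rad) and at rest on the tray's floor (all of step 3 and horizontal distance between still and heat_zone below 0.012 m and angle between still's own z axis and vertical below 0.1 rad and linear speed of each of still, key below 0.02 m/s and x of key in the frame of tray between -0.04 and 0.04 m and y of key in the frame of tray between -0.04 and 0.04 m and z of key in the frame of tray below 0.012 m and angle between key's own z axis and vertical below 0.08 rad); the robot touches nothing.
It fails at once if the still lifted more than 10 mm off the hob or tipped by more than 0.2 rad (z of still in the frame of hob above 0.03 m or angle between still's own z axis and vertical above 0.2 rad).
It fails at once if a screw turned other than by the key standing squarely on it (upright within 0.15 rad, rim within 15 mm of the collar) ((velocity of joint screwA above 0.3 rad/s and (angle between the z axis of key and the z axis of screwA_top, either way round above 0.15 rad or distance between key and screwA_top above 0.015 m)) or (velocity of joint screwB above 0.3 rad/s and (angle between the z axis of key and the z axis of screwB_top, either way round above 0.15 rad or distance between key and screwB_top above 0.015 m)) or (velocity of joint screwC above 0.3 rad/s and (angle between the z axis of key and the z axis of screwC_top, either way round above 0.15 rad or distance between key and screwC_top above 0.015 m)) or (velocity of joint screwD above 0.3 rad/s and (angle between the z axis of key and the z axis of screwD_top, either way round above 0.15 rad or distance between key and screwD_top above 0.015 m))).
It fails at once if a bystander (beaker, bottle, glass) moved by more than 30 mm (distance of any of beaker, bottle, glass from where it was at the start of the episode above 0.03 m).
Of clampA, clampB, clampC, clampD only 2 to 4 are there at a start; the rules pass over those that are not, and their reading is None.
At some moment in a run one of still may be knocked a few centimetres aside while the robot is not near it.
Once in a run the grip may slacken for a moment while it holds something.
It also fails if it takes over 210 s, if anything falls off the work surface, if the arm or the gripper's body presses on something with over 40 N, if the wrist force passes 120 N, or if a joint passes its speed limit or range.

ROBOT

A 7-joint arm with a two-finger parallel gripper is mounted at the origin on the work surface. World frame = base frame: x ahead of the robot, y to its left, z up, the work surface at z = 0. Lengths are in m, angles in degrees, forces in N, time in s.
With the tool pointing down it reaches from about 0.4 to 0.75 m from the base axis. Payload 19.5 kg.
Tool frame: the origin (TCP) lies on the centre line of the jaws, within the pads' length; the fingertips stand 8 mm ahead of it and the grasp point (between the pads) lies 11 mm behind it (tcp_to_tips is the z of the fingertips in the tool frame, in m); z points along the fingers, y is the line along which they close (so a half turn about z gives the same grasp; the last joint's range is limited). The gripper opens to 85 mm and grips with 20 to 120 N. Pads are 22 mm wide; open, the fingers measure 114 mm over their backs; the gripper's body (76 mm by 85 mm) begins 54 mm behind the grasp point. The pads swing forward as they close: fully open they stand 13 mm farther back than shut.
Start: joints at [-67.535, 40.479, -1.581, 85.061, 1.261, 54.483, -4.326], TCP at [0.242, 0.522, 0.239] pointing down, gripper open.
Joint ranges: [-155.06, 155.06], [-18.47, 123.98], [-90, 86.84], [0, 140.48], [-83.41, 263.41], [0, 116], [-161.91, 161.91]. Speed limits (degrees/s): [108.29, 108.29, 147.25, 147.25, 172.46, 172.46, 172.46].

INTERFACE

Orientations are given as a 3x3 rotation matrix whose columns are the frame's x, y, z axes.
In Python, from cell import sense, grab_frame, camera_params, sign_off, masks_of, spot_point, tcp_to_tips gives the robot as it stands.
- The arm moves only by the tool drive_tool, never from a script. Its argument "steps" is one flat list of numbers, 6 for each row, row after row: the shift along the tool's x, y, z scaled (see below), then the turn, a rotation vector about the tool's x, y, z scaled (see below). A call has 1 to 20 rows; each row shifts and turns the commanded pose from where the row before left it, along the tool's axes as they then stand; what a row does not reach is not made up. The controller multiplies each number of a shift by 0.8 m and each number of a turn by 120 degrees. A row lasts 1/10 s, in which the tool goes at most 50 mm and 8.59 degrees, less where a joint would pass 70% of its speed; a pose out of reach is approached as far as the arm can. A call with a number of a shift or a turn outside -1 to 1 is refused whole. A call with a gripper value outside its range is refused whole. "gripper" is the closure, from 0 (fully open) to 1 (shut), set as the call begins (left out, the last holds). The fingers move at their own pace and stop on an object; "grip_force" is the grip in N (left out, the last holds). Time passes only in rows, so rows that do not move let the fingers close. It gives the time, the measured TCP pose, the force, the opening and the grip force at its end, in the units of the state.
- sense(): the state, without advancing time (a new reading comes with each control period).
- grab_frame(name): name is "scene" or "top"; returns the picture (384x512x3 uint8, red, green, blue); there is no depth.
- camera_params(name): a dict with "mtx" (3x3 intrinsics, pixels), "rvec" (rotation vector, rad) and "tvec" (3), from world to camera coordinates, as OpenCV has them. Camera axes: x right, y down, z forward; pixel columns grow to the right and rows downward; lengths in m; the calibration is good to about 2 mm. A picture is of the moment at which its call begins. camera_params takes no time and is no camera call.
- sign_off(): hands the job in; it is judged then, once.
Trained networks look in the newest picture that a camera, given by its name, has taken for a name from the list of things; names that differ only in an ending like _2 or _b are one class to them, and where a whole thing is asked for, a point or a joint stands for the part that bears it (a point fixed in the world has none). Each returns a list of dicts, best first, with "conf" (0 to 1); they miss things now and then, are a little off and sometimes report something else, mostly with a low value. They report only what shows in the picture. A call takes as long as a camera call. They do not tell look-alikes from the thing itself.
- masks_of(target, camera): "mask" (384x512 bool, what is visible of it).
- spot_point(target, camera): "xyz" ([x, y, z] in m, in the coordinates of the camera as it stood for that picture, good to about 4 mm: a listed point, or the origin of a listed thing).
The state is a dict: "time_s": time; "joint_pos": joint angles; "qvel": joint speeds; "tau": joint torques, N m; "position": TCP position; "tool_rot": TCP orientation; "wrist_force": force on the tool from outside, world axes, zero at the start; "ft_torque": the same for the moment, N m; "opening": finger opening in m; "grip_force": force on a finger pad.
Only numpy, scipy, OpenCV 4.12 (cv2) and the standard library are available. Lean on these libraries where they do the work, as an engineer would, in place of code of your own. Each camera call takes 0.05 s, during which the arm holds its last target. There are 200 camera calls.

## Working session

There is one attempt and no reset: what is moved stays moved. The work goes in short steps, Python scripts to look and compute and a tool call to move; the robot and the scene stay as the last step left them, time stands still between calls to the robot, and variables do not carry over. Pictures are saved under pics/ and viewed, at most 14 in all, crops included, and the job is handed in when it is done.

Besides the shell and the picture viewer there is one more tool, called by a JSON object that holds its "fn" and its "kwargs", one argument or row to a line. drive_tool: Moves the arm, as the interface text tells. Shifts and turns lie within -1 to 1; 1 stands for 0.8 m of shift or 120 degrees of turn. Its arguments: {"type":"object","properties":{"steps":{"type":"array"},"gripper":{"type":"number"},"grip_force":{"type":"number"}},"required":["steps"]}

```bash
mkdir -p pics; ls; cat > h.py <<'E'
import numpy as np,cv2
from cell import *
def cam(n):
    p=camera_params(n);R=cv2.Rodrigues(np.array(p["rvec"],float))[0];return np.array(p["mtx"],float),R,np.array(p["tvec"],float).ravel()
def w(xyz,n):
    K,R,t=cam(n);return R.T@(np.array(xyz)-t)
def proj(P,n):
    K,R,t=cam(n);q=(K@(R@np.array(P,float).reshape(-1,3).T+t[:,None]));return (q[:2]/q[2]).T
def ray(uv,z,n):
    K,R,t=cam(n);uv=np.array(uv,float).reshape(-1,2);d=(R.T@np.linalg.inv(K)@np.c_[uv,np.ones(len(uv))].T).T;c=-R.T@t
    return c+d*((z-c[2])/d[:,2])[:,None]
def save(n,f):
    im=grab_frame(n);cv2.imwrite("pics/"+f,im[:,:,::-1]);return im
E
python3 - <<'E'
from h import *
for n in("top","scene"):
    save(n,n+"0.png")
    print(n,"cam pos",-cam(n)[1].T@cam(n)[2])
    for k in"hob heat_zone park_zone still key tray beaker bottle glass screwA_top screwB_top screwC_top screwD_top clampA clampB clampC clampD".split():
        r=spot_point(k,n);print(n,k,[(np.round(w(d["xyz"],n),3).tolist(),round(d["conf"],2)) for d in r[:3]])
print(sense())
E
```

```text
pics
top cam pos [ 3.18042580e-01 -3.78712730e-04  1.06022635e+00]
top hob [([0.534, 0.003, -0.001], 0.87), ([0.499, -0.142, 0.052], 0.38)]
top heat_zone []
top park_zone [([0.403, -0.325, 0.007], 0.64)]
top still [([0.535, 0.086, 0.026], 0.88)]
top key [([0.403, -0.319, 0.004], 0.85), ([0.284, -0.311, 0.001], 0.8), ([0.607, 0.325, 0.001], 0.3)]
top tray [([0.417, -0.327, 0.002], 0.69)]
top beaker [([0.447, 0.339, -0.002], 0.89), ([0.4, -0.321, 0.005], 0.36)]
top bottle [([0.606, 0.326, -0.002], 0.85)]
top glass [([0.599, -0.325, -0.005], 0.64)]
top screwA_top [([0.492, -0.073, 0.057], 0.64)]
top screwB_top [([0.499, -0.143, 0.053], 0.54)]
top screwC_top [([0.613, -0.051, 0.052], 0.55), ([0.498, -0.141, 0.017], 0.22)]
top screwD_top [([0.627, -0.113, 0.057], 0.53)]
top clampA [([0.484, -0.07, 0.023], 0.72)]
top clampB [([0.497, -0.141, 0.02], 0.84)]
top clampC [([0.61, -0.047, 0.015], 0.74), ([0.553, -0.087, 0.021], 0.69)]
top clampD [([0.629, -0.112, 0.021], 0.73)]
scene cam pos [0.68578265 0.43664421 0.84540982]
scene hob [([0.541, 0.003, -0.002], 0.84)]
scene heat_zone [([0.561, -
[... 1064 characters left out ...]
,  -4.32816063]), 'qvel': array([-0.02175968,  0.08649454,  0.03358234,  0.02373951,  0.00156986,
       -0.05246222,  0.05144649]), 'tau': array([ 1.35051832e-04, -8.82995582e+01,  1.23430800e+00, -2.36380506e+01,
        1.70937320e-02,  1.86239253e-03, -1.77435368e-05]), 'position': array([0.24166041, 0.5216942 , 0.23924507]), 'tool_rot': array([[-9.07349837e-01,  4.20376339e-01, -8.75044131e-05],
       [ 4.20376348e-01,  9.07349820e-01, -1.71764892e-04],
       [ 7.19121734e-06, -1.92635632e-04, -9.99999981e-01]]), 'wrist_force': array([ 0.02740442,  0.17614421, -0.19058138]), 'ft_torque': array([ 0.04775945, -0.03224535,  0.03060474]), 'grip_force': 0.0, 'opening': 0.08514198531835415}
```

View pics/top0.png

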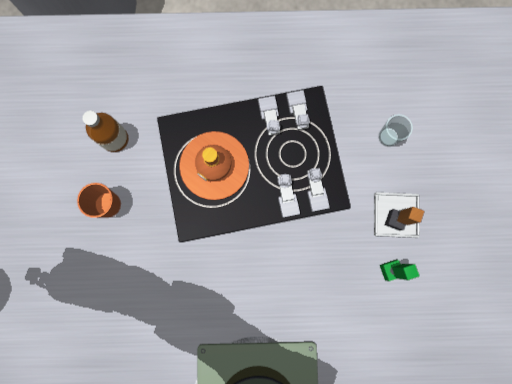

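View pics/scene0.png

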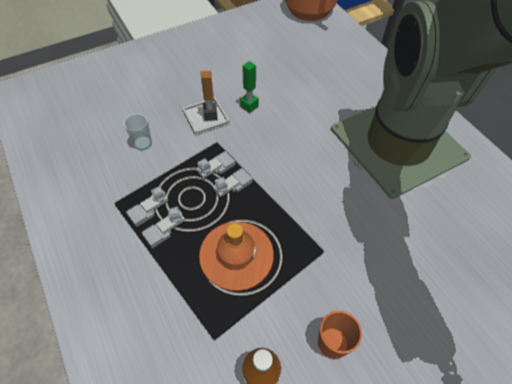

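The top view shows the bottle (100,128), beaker (97,201) and the hob with the still at (213,163) on the left ring. The heating rings are at (293,154) with four brackets around them. On the right are the glass (398,130), tray and key (398,214), and the green decoy (398,271). The scene view agrees with this.

```bash
cat >> h.py <<'E'
def rect(im,n,z,x0,x1,y0,y1,s=1000):
    # rectified picture: col=(x-x0)*s,row=(y-y0)*s
    c=np.float32([[x0,y0,z],[x1,y0,z],[x1,y1,z],[x0,y1,z]])
    W,H=int((x1-x0)*s),int((y1-y0)*s)
    M=cv2.getPerspectiveTransform(proj(c,n).astype(np.float32),np.float32([[0,0],[W,0],[W,H],[0,H]]))
    return cv2.warpPerspective(im,M,(W,H),flags=cv2.INTER_CUBIC)
E
python3 - <<'E'
from h import *
from scipy.optimize import minimize
outs=[]
for n in("top","scene"):
    im=grab_frame(n)
    r=rect(im,n,0.02,.3,.8,-.3,.3); g=r.max(2).astype(float)
    d=((g<70)).astype(np.uint8); d=cv2.morphologyEx(d,cv2.MORPH_OPEN,np.ones((9,9)))
    cs=cv2.findContours(d,cv2.RETR_EXTERNAL,cv2.CHAIN_APPROX_NONE)[0]; c=max(cs,key=cv2.contourArea)
    q=cv2.minAreaRect(cv2.convexHull(c)); print(n,"hob",q[0][0]/1000+.3,q[0][1]/1000-.3,q[1],q[2])
    # rings fit: template score around
    gs=cv2.GaussianBlur(r.min(2),(0,0),1.5).astype(np.float32)
    ang=np.linspace(0,2*np.pi,360)
    def sc(p,rs):
        tot=0
        for R in rs:
            mx=(p[0]-.3+R*np.cos(ang))*1000;my=(p[1]+.3+R*np.sin(ang))*1000
            tot+=np.median(cv2.remap(gs,mx.astype(np.float32)[None],my.astype(np.float32)[None],1))if 0 else np.minimum(cv2.remap(gs,mx.astype(np.float32)[None],my.astype(np.float32)[None],1),140).mean()
        return tot
    prof=[(R,round(sc((.56,-.09),[R]))) for R in()]
    best=max((max((sc((x,y),[Rr,R2]),x,y,Rr,R2) for x in np.arange(.545,.576,.001) for y in np.arange(-.105,-.08,.001)) for Rr in(.083,.085,) for R2 in (.026,.028,.03)))
    print("rings",best)
    save(n,n+"1.png")
    x=rect(im,n,0.054,.44,.68,-.19,0,3000);cv2.imwrite(f"pics/scr_{n}.png",x[:,:,::-1])
    # still neck top / key via masks
    for k,z in(("still",0),("key",0)):
        m=masks_of(k,n)
        print(k,[(round(o["conf"],2),np.argwhere(o["mask"]).mean(0)[::-1].round(1).tolist(),int(o["mask"].sum())) for o in m[:3]])
    # yellow neck top z=.135
    hsv=cv2.cvtColor(im,cv2.COLOR_RGB2HSV); m=cv2.inRange(hsv,(18,200,150),(32,255,255)); m[:, :]=m
    cc=cv2.connectedComponentsWithStats(m); i=1+np.argmax(cc[2][1:,4]); print("necktop",cc[2][i],ray(cc[3][i],.135,n))
    # key handle top brown
    print("proj key top",proj([.403,-.325,.153],n))
E
```

```text
top hob 0.5256920776367188 0.07329287719726563 (297.5728454589844, 246.5826873779297) 10.101876258850098
rings (np.float32(278.94522), np.float64(0.557), np.float64(-0.09399999999999999), 0.085, 0.03)
still [(0.91, [213.8, 165.8], 3640)]
key [(0.96, [398.4, 270.7], 592), (0.58, [403.7, 217.7], 600)]Traceback (most recent call last):
  File "<stdin>", line 30, in <module>
    return _wrapfunc(a, 'argmax', axis=axis, out=out, **kwds)
    return bound(*args, **kwds)
ValueError: attempt to get argmax of an empty sequence
```

```bash
python3 -c "
import cv2,numpy as np
a=cv2.imread('pics/scr_top.png');b=cv2.imread('pics/scr_scene.png')
t=cv2.imread('pics/top0.png')[180:250,360:440];s=cv2.imread('pics/scene0.png')[60:140,170:250]
o=np.zeros((600,800,3),np.uint8)
f=lambda i,w,h:cv2.resize(i,(w,h),interpolation=cv2.INTER_CUBIC)
o[:300,:400]=f(a,400,300);o[:300,400:]=f(b,400,300);o[300:,:343]=f(t,343,300);o[300:,400:700]=f(s,300,300)
cv2.imwrite('pics/mont1.png',o)"
```

```text
[ WARN:0@0.013] global loadsave.cpp:275 findDecoder imread_('pics/scr_scene.png'): can't open/read file: check file path/integrity
Traceback (most recent call last):
cv2.error: OpenCV(4.12.0) /io/opencv/modules/imgproc/src/resize.cpp:4208: error: (-215:Assertion failed) !ssize.empty() in function 'resize'
```

```bash
cat > m.py <<'E'
from h import *
from scipy.optimize import minimize
ang=np.linspace(0,2*np.pi,360)
for n in("top","scene"):
    im=save(n,n+"2.png")
    r=rect(im,n,0.02,.3,.8,-.3,.3)
    g=cv2.GaussianBlur(np.minimum(r.max(2),110).astype(np.float32),(0,0),2)
    gs=cv2.GaussianBlur(np.minimum(r.min(2),140).astype(np.float32),(0,0),1.5)
    S=lambda G,X,Y:cv2.remap(G,((X-.3)*1000).astype(np.float32)[None],((Y+.3)*1000).astype(np.float32)[None],1)
    u=np.linspace(-1,1,200)
    def edge(p):
        c,s=np.cos(p[2]),np.sin(p[2]);t=0
        for o,sg in((.003,1),(-.003,-1)):
            a=np.r_[u*.14,u*.14,0*u+.15+o,0*u-.15-o];b=np.r_[0*u+.2+o,0*u-.2-o,u*.19,u*.19]
            t+=sg*S(g,p[0]+c*a-s*b,p[1]+s*a+c*b).mean()
        return t
    ps=[(x,y,a) for x in np.arange(.52,.56,.004) for y in np.arange(-.02,.03,.004) for a in np.radians(np.arange(0,20,1.))]
    p=max(ps,key=edge); q=minimize(lambda p:-edge(p),p,method="Nelder-Mead",options=dict(initial_simplex=[p]+[np.array(p)+np.eye(3)[i]*[.004,.004,.02][i] for i in range(3)])).x
    hz=q[:2]+.095*np.array([np.sin(q[2]),-np.cos(q[2])])
    print(n,"hob",q[:2].round(4),np.degrees(q[2]).round(2),edge(q),"heat pred",hz.round(4))
    rs=lambda p:sum(S(gs,p[0]+R*np.cos(ang),p[1]+R*np.sin(ang)).mean() for R in p[2:])
    c0=max(((x,y,R,R2) for x in np.arange(.545,.576,.002) for y in np.arange(-.105,-.078,.002) for R in(.083,.085)for R2 in(.026,.028,.03)),key=rs)
    q=minimize(lambda p:-rs(p),c0,method="Nelder-Mead",options=dict(initial_simplex=[c0]+[np.array(c0)+np.eye(4)[i]*.002 for i in range(4)])).x
    print("rings",q.round(4),rs(q))
    hsv=cv2.cvtColor(im,cv2.COLOR_RGB2HSV); uv=(210,155) if n=="top" else (235,231)
    print("hsv",hsv[uv[1],uv[0]])
    m=cv2.inRange(hsv,(17,150,100),(35,255,255)); cc=cv2.connectedComponentsWithStats(m)
    for i in range(1,cc[0]):
        if cc[2][i,4]>40 and np.hypot(*(cc[3][i]-uv))<25: print("necktop",cc[2][i],ray(cc[3][i],.135,n))
    x=rect(im,n,0.06,.44,.68,-.19,0,3000);cv2.imwrite(f"pics/scr_{n}.png",x[:,:,::-1])
a=cv2.imread('pics/scr_top.png');b=cv2.imread('pics/scr_scene.png')
t=cv2.imread('pics/top0.png')[180:250,360:440];s=cv2.imread('pics/scene0.png')[60:140,170:250]
o=np.zeros((600,800,3),np.uint8)
f=lambda i,w,h:cv2.resize(i,(w,h),interpolation=cv2.INTER_CUBIC)
o[:300,:400]=f(a,400,300);o[:300,400:]=f(b,400,300);o[300:,:343]=f(t,343,300);o[300:,400:700]=f(s,300,300)
cv2.imwrite('pics/mont1.png',o)
E
python3 m.py
```

```text
top hob [ 5.39e-01 -3.00e-04] 10.28 45.950203 heat pred [ 0.5559 -0.0938]
rings [ 0.5571 -0.094   0.0861  0.03  ] 263.82108
hsv [ 22 184 243]
necktop [202 147  17  19 193] [[0.53095006 0.08744994 0.135     ]]
scene hob [0.5424 0.0069] 10.15 51.58791 heat pred [ 0.5591 -0.0867]
rings [ 0.5587 -0.0896  0.086   0.0299] 248.5225
hsv [ 20 180 201]
necktop [227 224  16  15 195] [[0.53459319 0.09328643 0.135     ]]
```

View pics/mont1.png

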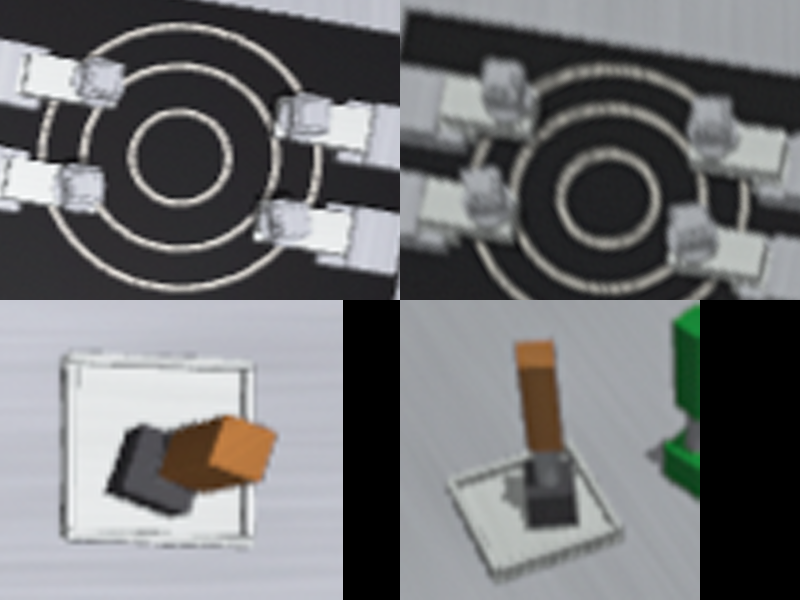

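Mean of both cameras: still at about (.533, .090), heating centre at about (.558, -.092), hob yaw 10.2°, four clamps present. The two calibrations disagree by about 4 mm, so I'll calibrate against the grasp.

{"fn": "drive_tool", "kwargs": {
  "steps": [0,0,0,0,0,0.0655,0,0,0,0,0,0.0655,0,0,0,0,0,0.0655,0,0,0,0,0,0.0655,0,0,0,0,0,0.0655,0,0,0,0,0,0.0655,0,0,0,0,0,0.0655,-0.0458,0.0202,0,0,0,0,-0.0458,0.0202,0,0,0,0,-0.0458,0.0202,0,0,0,0,-0.0458,0.0202,0,0,0,0,-0.0458,0.0202,0,0,0,0,-0.0458,0.0202,0,0,0,0,-0.0458,0.0202,0,0,0,0,-0.0458,0.0202,0,0,0,0,-0.0458,0.0202,0,0,0,0,-0.0458,0.0202,0,0,0,0,-0.0458,0.0202,0,0,0,0,-0.0458,0.0202,0,0,0,0,-0.0458,0.0202,0,0,0,0],
  "gripper": 0
}}

```text
time_s: 4.1
position: [0.533, 0.0883, 0.2394]
tool_rot: [[-0.176, 0.984, 0.0], [0.984, 0.176, 0.0], [0.0, 0.0, -1.0]]
wrist_force: [0.7, 0.9, -1.0]
opening: 0.0854
grip_force: 0.0
```

```bash
cat >> h.py <<'E'
def st():
    s=sense();R=s["tool_rot"];print("t",round(s["time_s"],2),"p",s["position"].round(4),"yawY",np.degrees(np.arctan2(R[1,1],R[0,1])).round(2),"z",R[:,2].round(4),"F",s["wrist_force"].round(1),"T",s["ft_torque"].round(2),"open",round(s["opening"],4),"j",s["joint_pos"].round(1));return s
def go(x,y,z=None,yaw=None):
    "shift in tool axes (m, units) needed to reach world x,y,z; done AFTER turning to yaw (deg of tool y)"
    s=st();R=s["tool_rot"];p=s["position"];y0=np.degrees(np.arctan2(R[1,1],R[0,1]))
    d=np.array([x,y,p[2] if z is None else z])-p
    yw=y0 if yaw is None else yaw
    turn=-(yw-y0); a,b=np.cos(np.radians(yw)),np.sin(np.radians(yw))
    Rn=np.array([[-b,a,0],[a,b,0],[0,0,-1]]).T
    t=Rn.T@d; print("turn units",round(turn/120,4),"shift m",t.round(4),"units",(t/.8).round(4))
E
python3 -c "
from h import *
go(.5328,.0904,.107)"
```

```text
t 4.1 p [0.533  0.0883 0.2394] yawY 10.13 z [ 1.e-04  1.e-04 -1.e+00] F [ 0.7  0.9 -1. ] T [-0.02 -0.02 -0.04] open 0.0854 j [-17.7  37.9   9.2  92.6  -7.4  50.1   4.5]
turn units -0.0 shift m [0.0021 0.0002 0.1324] units [0.0027 0.0003 0.1655]
```

{"fn": "drive_tool", "kwargs": {
  "steps": [0,0,0.0331,0,0,0,0,0,0.0331,0,0,0,0,0,0.0331,0,0,0,0,0,0.0331,0,0,0,0,0,0.0331,0,0,0,0,0,0,0,0,0]
}}

```text
time_s: 4.7
position: [0.531, 0.0895, 0.1046]
tool_rot: [[-0.176, 0.984, -0.004], [0.984, 0.176, -0.001], [-0.0, -0.004, -1.0]]
wrist_force: [-0.2, -0.5, 0.8]
opening: 0.0856
grip_force: 0.0
```

{"fn": "drive_tool", "kwargs": {
  "steps": [0,0,0,0,0,0,0,0,0,0,0,0,0,0,0,0,0,0,0,0,0,0,0,0,0,0,0,0,0,0,0,0,0,0,0,0,0,0,0,0,0,0,0,0,0,0,0,0],
  "gripper": 1,
  "grip_force": 30
}}

```text
time_s: 5.5
position: [0.5323, 0.0898, 0.1079]
tool_rot: [[-0.176, 0.984, 0.001], [0.984, 0.176, 0.0], [0.0, 0.001, -1.0]]
wrist_force: [-3.1, -0.0, 11.6]
opening: 0.0299
grip_force: 29.0
```

```bash
python3 -c "
from h import *
go(.5328,.0904,.107)
for n in ('top','scene'): save(n,n+'3.png')
a=cv2.imread('pics/top3.png')[100:220,140:360];b=cv2.imread('pics/scene3.png')[130:310,100:320]
o=np.zeros((560,800,3),np.uint8);o[:218,:400]=cv2.resize(a,(400,218));o[:327,400:]=cv2.resize(b,(400,327));cv2.imwrite('pics/mont2.png',o[:330])"
```

```text
t 5.5 p [0.5323 0.0898 0.1079] yawY 10.13 z [ 8.e-04  2.e-04 -1.e+00] F [-3.1 -0.  11.6] T [-0.08  0.81  0.04] open 0.0299 j [-16.3  48.8   6.4 100.8  -9.4  30.8   6.1]
turn units -0.0 shift m [0.0005 0.0006 0.0009] units [0.0006 0.0007 0.0011]
```

View pics/mont2.png

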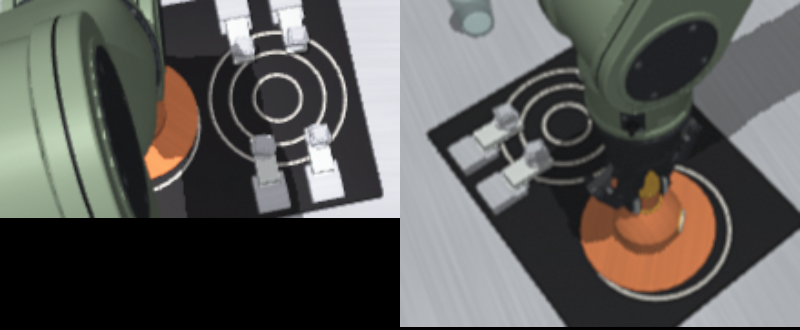

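The neck is gripped (opening 29.9 mm). Now I'll slide it along hob −y, correcting sideways early.

{"fn": "drive_tool", "kwargs": {
  "steps": [-0.0095,-0.0018,0,0,0,0,-0.0191,-0.0018,0,0,0,0,-0.0191,-0.0018,0,0,0,0,-0.0191,-0.0018,0,0,0,0,-0.0191,-0.0018,0,0,0,0,-0.0191,0,0,0,0,0,-0.0191,0,0,0,0,0,-0.0191,0,0,0,0,0,-0.0191,0,0,0,0,0,-0.0191,0,0,0,0,0,-0.0191,0,0,0,0,0,-0.0191,0,0,0,0,0,-0.0096,0,0,0,0,0,0,0,0,0,0,0,0,0,0,0,0,0,0,0,0,0,0,0]
}}

```text
time_s: 7.2
position: [0.558, -0.0927, 0.1079]
tool_rot: [[-0.175, 0.985, 0.002], [0.985, 0.175, -0.001], [-0.001, 0.002, -1.0]]
wrist_force: [1.0, -3.3, 7.4]
opening: 0.0295
grip_force: 29.0
```

```bash
python3 -c "
from h import *
go(.558,-.0918)
for n in ('top','scene'): save(n,n+'4.png')
a=cv2.imread('pics/top4.png')[60:260,140:400];b=cv2.imread('pics/scene4.png')[100:310,80:320]
o=np.zeros((560,800,3),np.uint8);o[:308,:400]=cv2.resize(a,(400,308));o[:350,400:]=cv2.resize(b,(400,350));cv2.imwrite('pics/mont3.png',o[:350])"
```

```text
t 7.2 p [ 0.558  -0.0927  0.1079] yawY 10.1 z [ 0.0019 -0.001  -1.    ] F [ 1.  -3.3  7.4] T [-0.64 -0.07 -0.05] open 0.0295 j [ 4.3 50.2  3.6 95.4 -4.8 34.5 20.7]
turn units -0.0 shift m [0.0009 0.0002 0.    ] units [0.0011 0.0002 0.    ]
```

View pics/mont3.png

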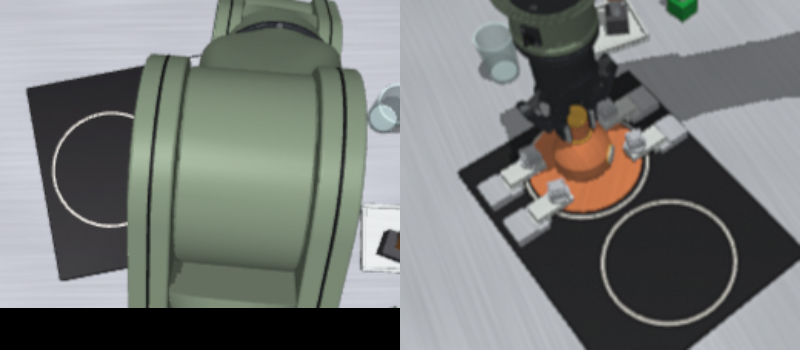

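{"fn": "drive_tool", "kwargs": {
  "steps": [0,0,0,0,0,0,0,0,0,0,0,0,0,0,0,0,0,0,0,0,0,0,0,0,0,0,0,0,0,0,0,0,-0.0225,0,0,0,0,0,-0.0375,0,0,0,0,0,-0.0375,0,0,0,0,0,-0.0375,0,0,0,0,0,-0.0375,0,0,0],
  "gripper": 0
}}

```text
time_s: 8.3
position: [0.5572, -0.092, 0.2462]
tool_rot: [[-0.176, 0.984, -0.0], [0.984, 0.176, -0.0], [-0.0, -0.0, -1.0]]
wrist_force: [0.5, -0.3, -0.1]
opening: 0.0854
grip_force: 0.0
```

```bash
python3 - <<'E'
from h import *
st()
for n,(u,v) in(("top",(416,215)),("scene",(207,75))):
    im=cv2.imread(f"pics/{n}0.png")[:,:,::-1].copy()
    hsv=cv2.cvtColor(im,cv2.COLOR_RGB2HSV)
    print(n,hsv[v,u],hsv[v+2,u-10] if n=="top" else hsv[v+15,u])
    m=cv2.inRange(hsv,(8,120,(165 if n=="top" else 130)),(20,255,255)); w_=np.zeros_like(m);w_[v-12:v+12,u-14:u+14]=1;m*=w_
    pts=np.argwhere(m)[:,::-1].astype(float)
    P=ray(pts,.153,n)[:,:2]
    q=cv2.minAreaRect((P*1000).astype(np.float32)); print(len(pts),"top face centroid",P.mean(0).round(4),"rect",q)
E
```

```text
t 8.3 p [ 0.5572 -0.092   0.2462] yawY 10.12 z [-1.e-04 -1.e-04 -1.e+00] F [ 0.5 -0.3 -0.1] T [-0.04 -0.01  0.01] open 0.0854 j [ 3.5 39.3  5.2 86.8 -4.  54.1 20. ]
top [ 14 167 191] [ 14 167  81]
136 top face centroid [ 0.3985 -0.3244] rect ((398.6888122558594, -324.38421630859375), (22.909934997558594, 22.75876235961914), 67.91927337646484)
scene [ 14 160 156] [ 14 148  93]
60 top face centroid [ 0.4021 -0.3168] rect ((402.275634765625, -317.7483215332031), (22.060522079467773, 22.151525497436523), 64.59722900390625)
```

```bash
python3 -c "
from h import *
go(.4003,-.3208,.109,-23)"
```

```text
t 8.3 p [ 0.5572 -0.092   0.2462] yawY 10.12 z [-1.e-04 -1.e-04 -1.e+00] F [ 0.5 -0.3 -0.1] T [-0.04 -0.01  0.01] open 0.0854 j [ 3.5 39.3  5.2 86.8 -4.  54.1 20. ]
turn units 0.276 shift m [-0.2719 -0.055   0.1372] units [-0.3399 -0.0687  0.1715]
```

{"fn": "drive_tool", "kwargs": {
  "steps": [0,0,0,0,0,0.0552,0,0,0,0,0,0.0552,0,0,0,0,0,0.0552,0,0,0,0,0,0.0552,0,0,0,0,0,0.0552,-0.0378,-0.0076,0,0,0,0,-0.0378,-0.0076,0,0,0,0,-0.0378,-0.0076,0,0,0,0,-0.0378,-0.0076,0,0,0,0,-0.0378,-0.0076,0,0,0,0,-0.0378,-0.0076,0,0,0,0,-0.0378,-0.0076,0,0,0,0,-0.0378,-0.0076,0,0,0,0,-0.0378,-0.0076,0,0,0,0,0,0,0,0,0,0,0,0,0,0,0,0]
}}

```text
time_s: 9.9
position: [0.4005, -0.3213, 0.2449]
tool_rot: [[0.392, 0.92, 0.0], [0.92, -0.392, 0.0], [0.0, -0.0, -1.0]]
wrist_force: [-0.5, 1.1, 0.2]
opening: 0.0857
grip_force: 0.0
```

```bash
python3 - <<'E'
from h import *
go(.4003,-.3208,.109)
A=[]
for n in("top","scene"):
    im=save(n,n+"5.png")
    hsv=cv2.cvtColor(im,cv2.COLOR_RGB2HSV); m=cv2.inRange(hsv,(17,150,100),(35,255,255)); cc=cv2.connectedComponentsWithStats(m)
    pu=proj([.558,-.092,.135],n)[0]
    for i in range(1,cc[0]):
        if cc[2][i,4]>40 and np.hypot(*(cc[3][i]-pu))<25: print("necktop",n,cc[2][i],ray(cc[3][i],.135,n).round(4))
    A.append(rect(im,n,.066,.44,.68,-.2,.0,1665)[:,:,::-1])
cv2.imwrite("pics/mont4.png",cv2.resize(np.hstack(A),(798,332)))
E
```

```text
t 9.9 p [ 0.4005 -0.3213  0.2449] yawY -23.05 z [ 0.e+00  1.e-04 -1.e+00] F [-0.5  1.1  0.2] T [ 0.02  0.01 -0.04] open 0.0857 j [28.4 35.5 12.2 97.5 -9.5 48.  21.8]
turn units -0.0 shift m [ 0.0004 -0.0004  0.1359] units [ 0.0005 -0.0005  0.1699]
necktop top [289 133  16  20 206] [[ 0.5552 -0.0937  0.135 ]]
necktop scene [177 163  15  14 159] [[ 0.56   -0.0889  0.135 ]]
```

View pics/mont4.png

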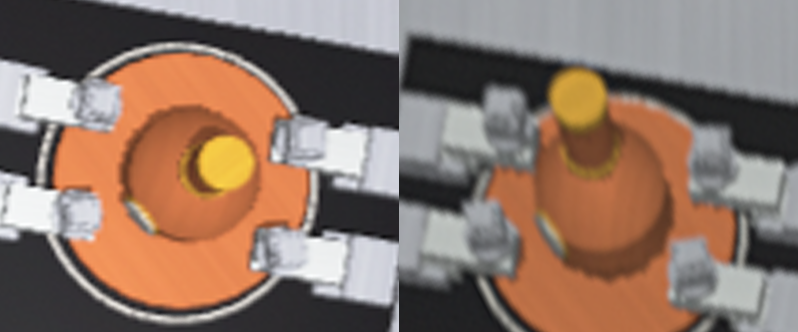

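The still's foot is concentric with the rings, and the mean of both cameras matches the TCP at release. Next, grasp the key.

{"fn": "drive_tool", "kwargs": {
  "steps": [0,0,0.034,0,0,0,0,0,0.034,0,0,0,0,0,0.034,0,0,0,0,0,0.034,0,0,0,0,0,0.034,0,0,0,0,0,0,0,0,0,0,0,0,0,0,0]
}}

```text
time_s: 10.7
position: [0.401, -0.3208, 0.1095]
tool_rot: [[0.39, 0.921, -0.0], [0.921, -0.39, 0.0], [0.0, -0.0, -1.0]]
wrist_force: [-0.6, -0.3, 0.1]
opening: 0.0856
grip_force: 0.0
```

{"fn": "drive_tool", "kwargs": {
  "steps": [0,0,0,0,0,0,0,0,0,0,0,0,0,0,0,0,0,0,0,0,0,0,0,0,0,0,0,0,0,0,0,0,0,0,0,0,0,0,0,0,0,0,0,0,0,0,0,0],
  "gripper": 1,
  "grip_force": 60
}}

```text
time_s: 11.5
position: [0.4006, -0.3212, 0.1094]
tool_rot: [[0.391, 0.92, 0.0], [0.92, -0.391, -0.0], [-0.0, 0.0, -1.0]]
wrist_force: [-2.4, 1.1, 9.8]
opening: 0.0254
grip_force: 58.2
```

{"fn": "drive_tool", "kwargs": {
  "steps": [0,0,-0.01,0,0,0,0,0,-0.03,0,0,0,0,0,-0.04,0,0,0,0,0,-0.04,0,0,0,0,0,-0.04,0,0,0,0,0,0,0,0,0,0,0,0,0,0,0]
}}

```text
time_s: 12.2
position: [0.4007, -0.3211, 0.2373]
tool_rot: [[0.391, 0.921, 0.001], [0.921, -0.391, -0.0], [-0.0, 0.001, -1.0]]
wrist_force: [-0.8, 0.4, -1.9]
opening: 0.025
grip_force: 59.4
```

```bash
cat > mk.py <<'E'
from h import *
s=st();p=s["position"]
A=[]
for n in("top","scene"):
    im=save(n,n+"6.png")
    c=proj(p+[0,0,-.08],n)[0].astype(int)
    x,y=np.clip(c[0]-50,0,412),np.clip(c[1]-50,0,284)
    A.append(cv2.resize(im[y:y+100,x:x+100,::-1],(400,400),interpolation=cv2.INTER_CUBIC)); print(n,x,y)
cv2.imwrite("pics/mont5.png",np.hstack(A))
E
python3 mk.py
```

```text
t 12.2 p [ 0.4007 -0.3211  0.2373] yawY -22.99 z [ 6.e-04 -4.e-04 -1.e+00] F [-0.8  0.4 -1.9] T [ 0.01 -0.04  0.05] open 0.025 j [28.3 36.  12.3 98.3 -9.9 46.7 22.1]
top 365 162
scene 155 21
```

View pics/mont5.png

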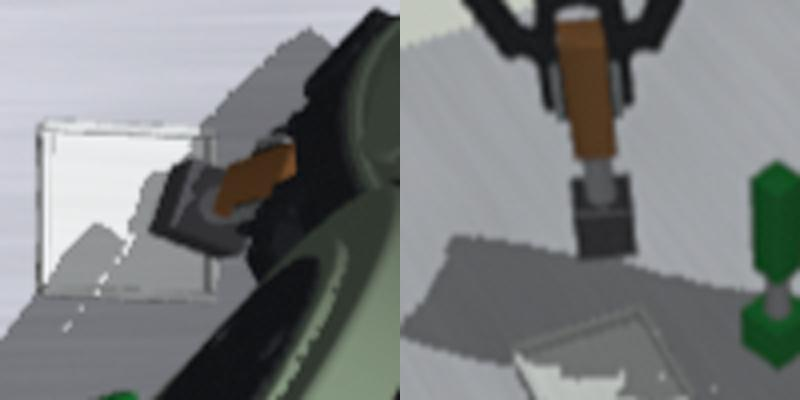

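The key is held upright. It shows at about (210,205) in the left panel, with its handle between the pads, and the green decoy is untouched. Now I'll look closely at the four screw heads.

```bash
python3 - <<'E'
from h import *
S=dict(A=(.4889,-.0697),B=(.5009,-.1366),C=(.6149,-.0470),D=(.6269,-.1139))
off=dict(top=(-.001,-.0022),scene=(.001,.0022))
rows=[]
for n in("top","scene"):
    im=cv2.imread(f"pics/{n}2.png"); r=[]
    for k,(x,y) in S.items():
        x+=off[n][0];y+=off[n][1]
        q=rect(im,n,.072,x-.022,x+.022,y-.022,y+.022,4545)
        g=cv2.normalize(cv2.resize(q,(200,200)),None,0,255,cv2.NORM_MINMAX)
        c,s=np.cos(np.radians(10.2)),np.sin(np.radians(10.2))
        cv2.line(g,(100,100),(int(100+30*c),int(100+30*s)),(0,0,255),1)
        r.append(g)
    rows.append(np.hstack(r))
cv2.imwrite("pics/heads.png",np.vstack(rows))
E
```

```text
(no output)
```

View pics/heads.png

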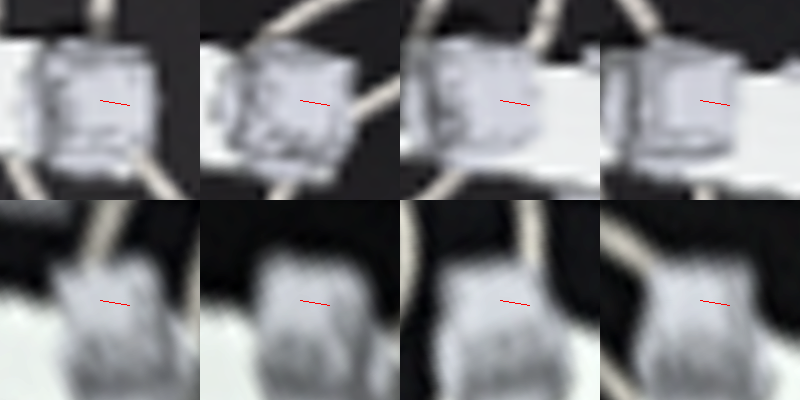

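```bash
cat > hf.py <<'E'
from h import *
S=dict(A=(.4889,-.0697),B=(.5009,-.1366),C=(.6149,-.0470),D=(.6269,-.1139))
off=dict(top=(-.001,-.0022),scene=(.001,.0022))
def segs(y0,h):
    sq=lambda a,z:[(a*u,a*v,z) for u,v in((1,1),(-1,1),(-1,-1),(1,-1))]
    T,M,B=sq(.007,.018),sq(.011,.012),sq(.011,0)
    L=[(Q[i],Q[(i+1)%4]) for Q in(T,M) for i in range(4)]+[(T[i],M[i]) for i in range(4)]
    t=np.linspace(.1,.9,9)[:,None]
    P=np.vstack([np.array(a)*(1-t)+np.array(b)*t for a,b in L]);D=np.vstack([np.repeat([np.subtract(b,a)],9,0) for a,b in L])
    c,s=np.cos(y0),np.sin(y0);R=np.array([[c,-s,0],[s,c,0],[0,0,1]])
    return P@R.T+[0,0,h],D@R.T
if __name__=="__main__":
  for k,(x,y) in S.items():
    cur={}
    for n in("top","scene"):
        im=cv2.imread(f"pics/{n}2.png",0).astype(np.float32)
        im=cv2.GaussianBlur(im,(0,0),.8);gx=cv2.Sobel(im,5,1,0,ksize=3);gy=cv2.Sobel(im,5,0,1,ksize=3)
        res=[]
        for a in range(-45,45,3):
            P,D=segs(np.radians(a),.054);best=-1
            for dx in np.arange(-.004,.0041,.001):
                for dy in np.arange(-.004,.0041,.001):
                    o=np.array([x+off[n][0]+dx,y+off[n][1]+dy,0])
                    q=proj(P+o,n);q2=proj(P+o+D*.01,n);d=q2-q;d/=np.linalg.norm(d,axis=1)[:,None]
                    X=q[:,0].astype(np.float32)[None];Y=q[:,1].astype(np.float32)[None]
                    g=np.abs(-cv2.remap(gx,X,Y,1)[0]*d[:,1]+cv2.remap(gy,X,Y,1)[0]*d[:,0])
                    v=np.minimum(g,120).mean()
                    if v>best:best=v;bd=(dx,dy)
            res.append((best,a,bd))
        cur[n]=np.array([r[0] for r in res])
        top=sorted(res,reverse=True)[:3];print(k,n,[(round(float(v),1),a,np.round(b,3).tolist()) for v,a,b in top])
    s=cur["top"]/cur["top"].mean()+cur["scene"]/cur["scene"].mean();i=np.argsort(-s)[:4];print(k,"joint",[(int(-45+3*j),round(float(s[j]),3)) for j in i])
E
python3 hf.py
```

```text
Traceback (most recent call last):
  File "hf.py", line 24, in <module>
    q=proj(P+o,n);q2=proj(P+o+D*.01,n);d=q2-q;d/=np.linalg.norm(d,axis=1)[:,None]
  File "h.py", line 8, in proj
    K,R,t=cam(n);q=(K@(R@np.array(P,float).reshape(-1,3).T+t[:,None]));return (q[:2]/q[2]).T
          ~~~^^^
  File "h.py", line 4, in cam
    p=camera_params(n);R=cv2.Rodrigues(np.array(p["rvec"],float))[0];return np.array(p["mtx"],float),R,np.array(p["tvec"],float).ravel()
ValueError: time passes only in moves, steps and waits
```

```bash
sed -i 's/^def cam(n):/import functools\n@functools.lru_cache(None)\ndef cam(n):/' h.py; python3 hf.py
```

```text
A top [(100.1, 6, [0.003, 0.002]), (100.0, -21, [-0.001, -0.004]), (99.8, 3, [0.003, 0.001])]
A scene [(96.5, -12, [0.001, -0.002]), (96.3, -6, [0.002, -0.002]), (96.2, -9, [0.001, -0.002])]
A joint [(0, 2.139), (-21, 2.128), (3, 2.126), (-3, 2.124)]
B top [(96.6, 21, [0.004, 0.002]), (96.4, 18, [0.004, 0.002]), (96.1, 30, [0.003, 0.002])]
B scene [(96.8, 42, [0.004, 0.0]), (96.3, 39, [0.004, -0.001]), (96.3, -45, [0.004, -0.001])]
B joint [(21, 2.049), (42, 2.04), (18, 2.039), (-24, 2.037)]
C top [(87.3, -3, [0.001, -0.002]), (85.2, 0, [0.001, -0.002]), (84.5, -9, [0.0, -0.004])]
C scene [(94.4, -21, [-0.001, -0.002]), (94.0, -24, [-0.001, -0.002]), (93.1, -18, [-0.001, -0.003])]
C joint [(-3, 2.115), (-6, 2.09), (-9, 2.088), (-12, 2.07)]
D top [(92.9, 15, [0.001, 0.0]), (92.5, 30, [0.003, -0.002]), (92.3, 18, [0.001, 0.0])]
D scene [(95.1, 3, [-0.002, -0.001]), (94.8, 6, [-0.001, -0.001]), (94.5, 12, [0.0, -0.001])]
D joint [(15, 2.146), (12, 2.144), (18, 2.132), (30, 2.127)]
```

{"fn": "drive_tool", "kwargs": {
  "steps": [0,0,0,0,0,-0.0604,0,0,0,0,0,-0.0604,0,0,0,0,0,-0.0604,0,0,0,0,0,-0.0604,0,0,0,0,0,-0.0604,0,0,0,0,0,-0.0604,0,0,0,0,0,-0.0604,0,0,0,0,0,-0.0604,0,0,0,0,0,-0.0604,0,0,0,0,0,-0.0604,0,0,0,0,0,-0.0604,0,0,0,0,0,-0.0604,0,0,0,0,0,-0.0604,0,0,0,0,0,-0.0604,0,0,0,0,0,-0.0604,0,0,0,0,0,-0.0604,0,0,0,0,0,0]
}}

```text
time_s: 14.0
position: [0.4002, -0.3211, 0.236]
tool_rot: [[-0.999, -0.054, -0.001], [-0.054, 0.999, 0.002], [0.001, 0.002, -1.0]]
wrist_force: [-0.1, -0.1, -3.1]
opening: 0.0252
grip_force: 59.3
```

```bash
python3 -c "
from h import *
go(.4889,-.0697,.185,93)"
```

```text
t 14.0 p [ 0.4002 -0.3211  0.236 ] yawY 93.1 z [-0.0012  0.0016 -1.    ] F [-0.1 -0.1 -3.1] T [-0.04 -0.01  0.  ] open 0.0252 j [ 48.2  36.7 -23.5  97.6  18.2  49.6 110. ]
turn units 0.0008 shift m [-0.1017  0.2464  0.051 ] units [-0.1271  0.308   0.0637]
```

{"fn": "drive_tool", "kwargs": {
  "steps": [-0.0159,0.0385,0,0,0,0,-0.0159,0.0385,0,0,0,0,-0.0159,0.0385,0,0,0,0,-0.0159,0.0385,0,0,0,0,-0.0159,0.0385,0,0,0,0,-0.0159,0.0385,0,0,0,0,-0.0159,0.0385,0,0,0,0,-0.0159,0.0385,0,0,0,0,0,0,0.0212,0,0,0,0,0,0.0212,0,0,0,0,0,0.0212,0,0,0,0,0,0,0,0,0,0,0,0,0,0,0]
}}

```text
time_s: 15.3
position: [0.4895, -0.0698, 0.1861]
tool_rot: [[-0.999, -0.05, -0.001], [-0.05, 0.999, 0.0], [0.001, 0.0, -1.0]]
wrist_force: [0.3, 0.2, -1.2]
opening: 0.0254
grip_force: 59.7
```

```bash
python3 - <<'E'
from h import *
go(.4889,-.0697,.1594,93)
s=sense();p=s["position"]
A=[]
for n in("top","scene"):
    im=save(n,n+"7.png")
    c=proj(np.array([.49,-.07,.09]),n)[0].astype(int)
    x,y=c[0]-40,c[1]-40
    A.append(cv2.resize(im[y:y+80,x:x+80,::-1],(400,400),interpolation=cv2.INTER_CUBIC))
cv2.imwrite("pics/mont7.png",np.hstack(A))
E
```

```text
t 15.3 p [ 0.4895 -0.0698  0.1861] yawY 92.85 z [-6.e-04  1.e-04 -1.e+00] F [ 0.3  0.2 -1.2] T [ 0.06 -0.02 -0.02] open 0.0254 j [ 15.   39.  -18.9 105.3  19.   38.8  78. ]
turn units -0.0012 shift m [0.0006 0.0001 0.0267] units [0.0007 0.0001 0.0334]
```

View pics/mont7.png

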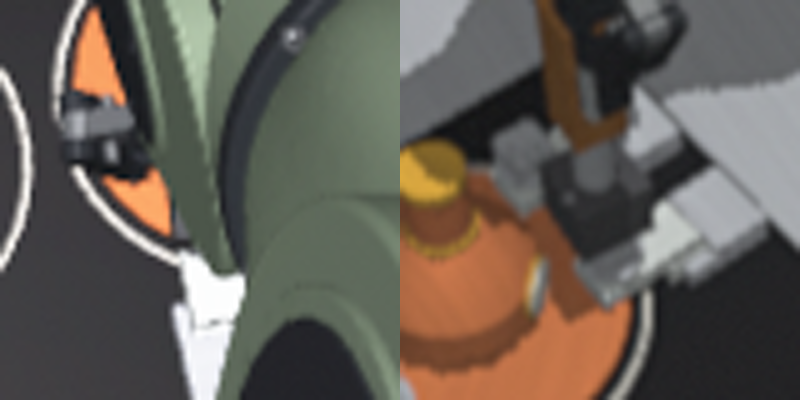

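{"fn": "drive_tool", "kwargs": {
  "steps": [0,0,0.006,0,0,0,0,0,0.006,0,0,0,0,0,0,0,0,0]
}}

```text
time_s: 15.7
position: [0.4893, -0.0699, 0.1759]
tool_rot: [[-0.999, -0.052, -0.001], [-0.052, 0.999, -0.0], [0.001, -0.0, -1.0]]
wrist_force: [-0.2, 0.3, -2.0]
opening: 0.0251
grip_force: 59.7
```

{"fn": "drive_tool", "kwargs": {
  "steps": [0,0,0.005,0,0,0,0,0,0.005,0,0,0,0,0,0,0,0,0]
}}

```text
time_s: 16.0
position: [0.4887, -0.0698, 0.1677]
tool_rot: [[-0.999, -0.052, -0.002], [-0.052, 0.999, 0.0], [0.002, 0.0, -1.0]]
wrist_force: [-3.3, 0.5, -4.6]
opening: 0.0253
grip_force: 59.5
```

{"fn": "drive_tool", "kwargs": {
  "steps": [0,0,0.004,0,0,0,0,0,0.003,0,0,0,0,0,0,0,0,0]
}}

```text
time_s: 16.3
position: [0.4891, -0.0698, 0.1625]
tool_rot: [[-0.999, -0.052, -0.001], [-0.052, 0.999, -0.0], [0.001, 0.0, -1.0]]
wrist_force: [-4.8, 1.2, -3.8]
opening: 0.0252
grip_force: 59.6
```

{"fn": "drive_tool", "kwargs": {
  "steps": [0,0,0.003,0,0,0,0,0,0,0,0,0]
}}

```text
time_s: 16.5
position: [0.4892, -0.0698, 0.1602]
tool_rot: [[-0.999, -0.052, -0.001], [-0.052, 0.999, -0.0], [0.001, -0.0, -1.0]]
wrist_force: [-6.2, 1.1, -0.8]
opening: 0.0256
grip_force: 59.9
```

```bash
python3 -c "
from h import *
go(.4889,-.0697,.1594,93)"
```

```text
t 16.5 p [ 0.4892 -0.0698  0.1602] yawY 92.97 z [-9.e-04 -0.e+00 -1.e+00] F [-6.2  1.1 -0.8] T [ 0.44  1.7  -0.06] open 0.0256 j [ 14.2  41.4 -17.5 107.   20.4  34.7  76.8]
turn units -0.0002 shift m [0.0003 0.0001 0.0008] units [0.0003 0.0001 0.001 ]
```

{"fn": "drive_tool", "kwargs": {
  "steps": [0.0019,0,0.001,0,0,0,0,0,0.0005,0,0,0,0,0,0,0,0,0]
}}

```text
time_s: 16.8
position: [0.4883, -0.0699, 0.1593]
tool_rot: [[-0.999, -0.052, 0.001], [-0.052, 0.999, 0.0], [-0.001, -0.0, -1.0]]
wrist_force: [-1.6, 1.4, -1.0]
opening: 0.0255
grip_force: 60.0
```

```bash
python3 -c "
from h import *
st()"
```

```text
t 16.8 p [ 0.4883 -0.0699  0.1593] yawY 92.98 z [ 7.e-04  0.e+00 -1.e+00] F [-1.6  1.4 -1. ] T [ 0.49  0.52 -0.03] open 0.0255 j [ 14.2  41.3 -17.4 107.4  20.5  34.3  76.7]
```

{"fn": "drive_tool", "kwargs": {
  "steps": [0,0,0.0003,0,0,0.0417,0,0,0.0002,0,0,0.0417,0,0,0.0002,0,0,0.0417,0,0,0.0003,0,0,0.0417,0,0,0.0002,0,0,0.0417,0,0,0.0002,0,0,0.0417,0,0,0.0003,0,0,0.0417,0,0,0.0002,0,0,0.0417]
}}

```text
time_s: 17.6
position: [0.4884, -0.07, 0.1578]
tool_rot: [[-0.796, 0.605, 0.001], [0.605, 0.796, -0.0], [-0.001, 0.0, -1.0]]
wrist_force: [-0.5, 0.5, -2.0]
opening: 0.0254
grip_force: 59.7
```

```bash
python3 -c "
from h import *
st()"
```

```text
t 17.6 p [ 0.4884 -0.07    0.1578] yawY 52.75 z [ 9.e-04 -3.e-04 -1.e+00] F [-0.5  0.5 -2. ] T [0.09 0.3  0.16] open 0.0254 j [  7.7  40.9  -5.8 107.6   7.3  31.8  49.8]
```

{"fn": "drive_tool", "kwargs": {
  "steps": [0,0,0.0003,0,0,0.05,0,0,0.0003,0,0,0.05,0,0,0.0003,0,0,0.05,0,0,0.0003,0,0,0.05,0,0,0.0003,0,0,0.05,0,0,0.0003,0,0,0.05,0,0,0.0003,0,0,0.05,0,0,0.0003,0,0,0.05,0,0,0.0003,0,0,0.05,0,0,0.0003,0,0,0.05,0,0,0.0003,0,0,0.05,0,0,0.0003,0,0,0.05,0,0,0.0003,0,0,0.05]
}}

```text
time_s: 18.9
position: [0.4888, -0.0701, 0.1548]
tool_rot: [[0.427, 0.904, 0.002], [0.904, -0.427, -0.001], [0.0, 0.002, -1.0]]
wrist_force: [1.4, -0.8, -1.6]
opening: 0.0255
grip_force: 59.8
```

```bash
python3 -c "
from h import *
st()"
```

```text
t 18.9 p [ 0.4888 -0.0701  0.1548] yawY -25.27 z [ 1.7e-03 -7.0e-04 -1.0e+00] F [ 1.4 -0.8 -1.6] T [-0.04 -0.2   0.1 ] open 0.0255 j [ -4.4  42.5  16.  108.2 -20.4  32.   -0.2]
```

{"fn": "drive_tool", "kwargs": {
  "steps": [0,0,0.0002,0,0,0.0417,0,0,0.0002,0,0,0.0417,0,0,0.0002,0,0,0.0417,0,0,0.0002,0,0,0.0417]
}}

```text
time_s: 19.3
position: [0.4887, -0.0702, 0.1541]
tool_rot: [[0.71, 0.704, 0.002], [0.704, -0.71, -0.001], [0.001, 0.002, -1.0]]
wrist_force: [0.7, 0.1, -1.6]
opening: 0.0255
grip_force: 59.7
```

```bash
python3 -c "
from h import *
st()"
```

```text
t 19.3 p [ 0.4887 -0.0702  0.1541] yawY -45.24 z [ 1.6e-03 -8.0e-04 -1.0e+00] F [ 0.7  0.1 -1.6] T [-0.25 -0.21  0.09] open 0.0255 j [ -7.3  43.4  21.6 108.3 -27.3  33.3 -13.2]
```

{"fn": "drive_tool", "kwargs": {
  "steps": [0,0,0,0,0,0.0333,0,0,0,0,0,0.0333]
}}

```text
time_s: 19.5
position: [0.4886, -0.0702, 0.1541]
tool_rot: [[0.801, 0.599, 0.001], [0.599, -0.801, -0.001], [0.001, 0.002, -1.0]]
wrist_force: [0.8, -0.5, -4.1]
opening: 0.0254
grip_force: 59.4
```

```bash
python3 -c "
from h import *
st()"
```

```text
t 19.5 p [ 0.4886 -0.0702  0.1541] yawY -53.2 z [ 1.3e-03 -9.0e-04 -1.0e+00] F [ 0.8 -0.5 -4.1] T [-0.33 -0.15  0.12] open 0.0254 j [ -8.5  43.8  23.9 108.3 -29.9  34.  -18.5]
```

{"fn": "drive_tool", "kwargs": {
  "steps": [0,0,0,0,0,0.0333,0,0,0,0,0,0.0333]
}}

```text
time_s: 19.7
position: [0.4885, -0.0703, 0.154]
tool_rot: [[0.876, 0.482, 0.001], [0.482, -0.876, -0.001], [0.0, 0.001, -1.0]]
wrist_force: [0.2, -3.4, -4.6]
opening: 0.0256
grip_force: 59.3
```

```bash
python3 -c "
from h import *
st()"
```

```text
t 19.7 p [ 0.4885 -0.0703  0.154 ] yawY -61.19 z [ 0.0011 -0.0011 -1.    ] F [ 0.2 -3.4 -4.6] T [-1.14 -0.33  0.24] open 0.0256 j [ -9.7  44.2  26.2 108.4 -32.5  34.8 -23.9]
```

{"fn": "drive_tool", "kwargs": {
  "steps": [0,0,0,0,0,0.0333,0,0,0,0,0,0]
}}

```text
time_s: 19.9
position: [0.4885, -0.0707, 0.154]
tool_rot: [[0.907, 0.421, 0.001], [0.421, -0.907, -0.002], [0.0, 0.002, -1.0]]
wrist_force: [0.2, -4.1, -5.0]
opening: 0.0254
grip_force: 59.6
```

```bash
python3 -c "
from h import *
st()"
```

```text
t 19.9 p [ 0.4885 -0.0707  0.154 ] yawY -65.11 z [ 0.0011 -0.002  -1.    ] F [ 0.2 -4.1 -5. ] T [-1.56 -0.24  0.59] open 0.0254 j [-10.3  44.5  27.4 108.4 -33.7  35.2 -26.5]
```

Screw A is at its stop: the torque went from 0.1 to 0.6 N·m. Back off, lift and go to B.

{"fn": "drive_tool", "kwargs": {
  "steps": [0,0,0,0,0,-0.0333,0,0,0,0,0,-0.0333,0,0,-0.005,0,0,0,0,0,-0.01,0,0,0,0,0,-0.0175,0,0,0,0,0,-0.0175,0,0,0,0,0,0,0,0,0]
}}

```text
time_s: 20.6
position: [0.4886, -0.07, 0.1956]
tool_rot: [[0.84, 0.543, 0.002], [0.543, -0.84, -0.0], [0.002, 0.002, -1.0]]
wrist_force: [1.0, -0.5, -2.7]
opening: 0.0251
grip_force: 60.0
```

```bash
python3 -c "
from h import *
go(.5006,-.1368,.188,102)"
```

```text
t 20.6 p [ 0.4886 -0.07    0.1956] yawY -57.12 z [ 2.5e-03 -3.0e-04 -1.0e+00] F [ 1.  -0.5 -2.7] T [ 0.01 -0.06  0.03] open 0.0251 j [-11.1  40.5  28.5 105.8 -28.3  40.8 -23.6]
turn units -1.326 shift m [ 0.0021 -0.0679  0.0076] units [ 0.0027 -0.0848  0.0096]
```

{"fn": "drive_tool", "kwargs": {
  "steps": [0,0,0,0,0,-0.0663,0,0,0,0,0,-0.0663,0,0,0,0,0,-0.0663,0,0,0,0,0,-0.0663,0,0,0,0,0,-0.0663,0,0,0,0,0,-0.0663,0,0,0,0,0,-0.0663,0,0,0,0,0,-0.0663,0,0,0,0,0,-0.0663,0,0,0,0,0,-0.0663,0,0,0,0,0,-0.0663,0,0,0,0,0,-0.0663,0,0,0,0,0,-0.0663,0,0,0,0,0,-0.0663,0,0,0,0,0,-0.0663,0,0,0,0,0,-0.0663,0,0,0,0,0,-0.0663,0,0,0,0,0,-0.0663,0,0,0,0,0,-0.0663,0,0,0,0,0,-0.0663]
}}

```text
time_s: 22.6
position: [0.4878, -0.0698, 0.1936]
tool_rot: [[-0.977, -0.214, -0.001], [-0.214, 0.977, 0.0], [0.0, 0.0, -1.0]]
wrist_force: [-0.4, -0.5, -2.1]
opening: 0.0255
grip_force: 59.9
```

```bash
python3 -c "
from h import *
go(.5006,-.1368,.188,102)"
```

```text
t 22.6 p [ 0.4878 -0.0698  0.1936] yawY 102.33 z [-6.e-04  4.e-04 -1.e+00] F [-0.4 -0.5 -2.1] T [-0.05 -0.05  0.04] open 0.0255 j [ 15.7  38.3 -19.9 105.1  19.2  39.9  87.2]
turn units 0.0028 shift m [ 0.0014 -0.0682  0.0056] units [ 0.0018 -0.0852  0.0071]
```

{"fn": "drive_tool", "kwargs": {
  "steps": [0.0004,-0.0213,0,0,0,0,0.0005,-0.0213,0,0,0,0,0.0005,-0.0213,0,0,0,0,0.0004,-0.0213,0,0,0,0,0,0,0,0,0,0,0,0,0.0126,0,0,0,0,0,0.008,0,0,0,0,0,0,0,0,0]
}}

```text
time_s: 23.4
position: [0.5003, -0.1361, 0.1763]
tool_rot: [[-0.978, -0.21, -0.002], [-0.21, 0.978, 0.001], [0.002, 0.001, -1.0]]
wrist_force: [-0.8, -0.3, -2.2]
opening: 0.0251
grip_force: 60.1
```

```bash
python3 -c "
from h import *
go(.5006,-.1368,.1594,102)"
```

```text
t 23.4 p [ 0.5003 -0.1361  0.1763] yawY 102.11 z [-1.9e-03  6.0e-04 -1.0e+00] F [-0.8 -0.3 -2.2] T [-0.03  0.04  0.01] open 0.0251 j [ 22.7  41.7 -20.1 101.1  20.4  40.9  93.7]
turn units 0.0009 shift m [-0.0001 -0.0008  0.0169] units [-0.0001 -0.0009  0.0211]
```

{"fn": "drive_tool", "kwargs": {
  "steps": [0,0,0.005,0,0,0,0,0,0.005,0,0,0,0,0,0,0,0,0]
}}

```text
time_s: 23.7
position: [0.5006, -0.1368, 0.169]
tool_rot: [[-0.978, -0.209, -0.001], [-0.209, 0.978, 0.0], [0.001, 0.0, -1.0]]
wrist_force: [0.1, 0.0, -2.5]
opening: 0.0254
grip_force: 60.1
```

```bash
python3 -c "
from h import *
go(.5006,-.1368,.1594,102)"
```

```text
t 23.7 p [ 0.5006 -0.1368  0.169 ] yawY 102.06 z [-7.e-04  0.e+00 -1.e+00] F [ 0.1  0.  -2.5] T [0.   0.03 0.03] open 0.0254 j [ 22.5  42.3 -19.8 101.5  20.9  39.8  93.4]
turn units 0.0005 shift m [ 0.     -0.      0.0096] units [ 0.0001 -0.      0.012 ]
```

{"fn": "drive_tool", "kwargs": {
  "steps": [0,0,0.004,0,0,0,0,0,0.004,0,0,0,0,0,0.003,0,0,0,0,0,0,0,0,0]
}}

```text
time_s: 24.1
position: [0.5007, -0.1368, 0.1604]
tool_rot: [[-0.978, -0.209, -0.0], [-0.209, 0.978, 0.0], [0.0, 0.0, -1.0]]
wrist_force: [-0.4, 0.5, -3.2]
opening: 0.0256
grip_force: 60.1
```

```bash
python3 -c "
from h import *
go(.5006,-.1368,.1594,102)"
```

```text
t 24.1 p [ 0.5007 -0.1368  0.1604] yawY 102.06 z [-4.e-04  0.e+00 -1.e+00] F [-0.4  0.5 -3.2] T [-0.01  0.1  -0.01] open 0.0256 j [ 22.3  43.1 -19.3 102.1  21.3  38.5  93. ]
turn units 0.0005 shift m [0.0001 0.     0.001 ] units [0.0002 0.0001 0.0012]
```

{"fn": "drive_tool", "kwargs": {
  "steps": [0,0,0.0003,0,0,0.04,0,0,0.0003,0,0,0.06,0,0,0.0003,0,0,0.06,0,0,0.0003,0,0,0.06,0,0,0.0003,0,0,0.06,0,0,0.0003,0,0,0.06,0,0,0.0003,0,0,0.06,0,0,0.0003,0,0,0.06,0,0,0.0003,0,0,0.06,0,0,0.0003,0,0,0.06,0,0,0.0003,0,0,0.06,0,0,0.0003,0,0,0.06,0,0,0.0003,0,0,0.06,0,0,0.0003,0,0,0.06,0,0,0.0003,0,0,0.06,0,0,0.0003,0,0,0.06,0,0,0.0003,0,0,0.06,0,0,0.0003,0,0,0.06,0,0,0.0003,0,0,0.06]
}}

```text
time_s: 26.0
position: [0.5009, -0.137, 0.1561]
tool_rot: [[0.539, 0.842, 0.0], [0.842, -0.539, -0.0], [-0.0, 0.0, -1.0]]
wrist_force: [0.0, -2.4, -6.1]
opening: 0.0255
grip_force: 59.7
```

```bash
python3 -c "
from h import *
st()"
```

```text
t 26.0 p [ 0.5009 -0.137   0.1561] yawY -32.62 z [ 2.e-04 -5.e-04 -1.e+00] F [ 0.  -2.4 -6.1] T [-0.67  0.03  0.16] open 0.0255 j [  1.4  44.4  19.4 103.  -23.   36.5   1.7]
```

{"fn": "drive_tool", "kwargs": {
  "steps": [0,0,0.0003,0,0,0.0333,0,0,0.0003,0,0,0.0333,0,0,0,0,0,0]
}}

```text
time_s: 26.3
position: [0.5009, -0.137, 0.1556]
tool_rot: [[0.648, 0.762, 0.0], [0.762, -0.648, -0.001], [-0.0, 0.0, -1.0]]
wrist_force: [0.5, -2.1, -2.9]
opening: 0.0254
grip_force: 59.9
```

```bash
python3 -c "
from h import *
st()"
```

```text
t 26.3 p [ 0.5009 -0.137   0.1556] yawY -40.39 z [ 1.e-04 -6.e-04 -1.e+00] F [ 0.5 -2.1 -2.9] T [-0.61 -0.05  0.05] open 0.0254 j [  0.3  44.8  21.6 103.  -25.5  37.   -3.6]
```

{"fn": "drive_tool", "kwargs": {
  "steps": [0,0,0.0003,0,0,0.0333,0,0,0.0003,0,0,0.0333,0,0,0,0,0,0]
}}

```text
time_s: 26.6
position: [0.501, -0.137, 0.1552]
tool_rot: [[0.746, 0.665, 0.0], [0.665, -0.746, -0.0], [-0.0, 0.001, -1.0]]
wrist_force: [0.4, -1.8, -2.7]
opening: 0.0257
grip_force: 60.0
```

```bash
python3 -c "
from h import *
st()"
```

```text
t 26.6 p [ 0.501  -0.137   0.1552] yawY -48.28 z [ 3.e-04 -5.e-04 -1.e+00] F [ 0.4 -1.8 -2.7] T [-0.67 -0.16  0.06] open 0.0257 j [ -0.9  45.2  23.9 103.1 -28.1  37.6  -8.9]
```

{"fn": "drive_tool", "kwargs": {
  "steps": [0,0,0,0,0,0.0333,0,0,0,0,0,0]
}}

```text
time_s: 26.8
position: [0.5009, -0.1369, 0.1552]
tool_rot: [[0.79, 0.613, 0.0], [0.613, -0.79, -0.0], [-0.0, 0.0, -1.0]]
wrist_force: [0.9, -2.5, -2.5]
opening: 0.0254
grip_force: 59.9
```

```bash
python3 -c "
from h import *
st()"
```

```text
t 26.8 p [ 0.5009 -0.1369  0.1552] yawY -52.21 z [ 1.e-04 -3.e-04 -1.e+00] F [ 0.9 -2.5 -2.5] T [-0.65 -0.17  0.01] open 0.0254 j [ -1.4  45.5  25.  103.1 -29.3  38.  -11.7]
```

{"fn": "drive_tool", "kwargs": {
  "steps": [0,0,0,0,0,0.0333,0,0,0,0,0,0.0333]
}}

```text
time_s: 27.0
position: [0.5008, -0.137, 0.1552]
tool_rot: [[0.868, 0.497, 0.0], [0.497, -0.868, -0.0], [-0.0, 0.0, -1.0]]
wrist_force: [0.6, -1.7, -5.0]
opening: 0.0253
grip_force: 59.8
```

```bash
python3 -c "
from h import *
st()"
```

```text
t 27.0 p [ 0.5008 -0.137   0.1552] yawY -60.21 z [ 1.e-04 -1.e-04 -1.e+00] F [ 0.6 -1.7 -5. ] T [-0.74 -0.17  0.1 ] open 0.0253 j [ -2.5  45.9  27.3 103.2 -31.8  38.7 -17.2]
```

{"fn": "drive_tool", "kwargs": {
  "steps": [0,0,0,0,0,0.0333]
}}

```text
time_s: 27.1
position: [0.5009, -0.1373, 0.1552]
tool_rot: [[0.9, 0.435, 0.0], [0.435, -0.9, -0.001], [-0.0, 0.001, -1.0]]
wrist_force: [0.8, -5.2, -4.5]
opening: 0.0255
grip_force: 60.0
```

```bash
python3 -c "
from h import *
st()"
```

```text
t 27.1 p [ 0.5009 -0.1373  0.1552] yawY -64.2 z [ 2.e-04 -9.e-04 -1.e+00] F [ 0.8 -5.2 -4.5] T [-1.78 -0.11  0.64] open 0.0255 j [ -3.1  46.2  28.5 103.2 -33.   39.1 -20. ]
```

B is at its stop too (0.64 N·m, the same end angle as A). Now back off, lift clear of the neck and unwind.

{"fn": "drive_tool", "kwargs": {
  "steps": [0,0,0,0,0,-0.0333,0,0,0,0,0,-0.0333,0,0,-0.005,0,0,0,0,0,-0.01,0,0,0,0,0,-0.0175,0,0,0,0,0,-0.0375,0,0,0,0,0,-0.0375,0,0,0,0,0,-0.03,0,0,0,0,0,0,0,0,0]
}}

```text
time_s: 28.0
position: [0.5014, -0.1372, 0.2683]
tool_rot: [[0.832, 0.554, 0.004], [0.554, -0.832, -0.001], [0.003, 0.003, -1.0]]
wrist_force: [-0.3, -0.9, -2.5]
opening: 0.0253
grip_force: 60.5
```

{"fn": "drive_tool", "kwargs": {
  "steps": [0,0,0,0,0,-0.063,0,0,0,0,0,-0.063,0,0,0,0,0,-0.063,0,0,0,0,0,-0.063,0,0,0,0,0,-0.063,0,0,0,0,0,-0.063,0,0,0,0,0,-0.063,0,0,0,0,0,-0.063,0,0,0,0,0,-0.063,0,0,0,0,0,-0.063,0,0,0,0,0,-0.063,0,0,0,0,0,-0.063,0,0,0,0,0,-0.063,0,0,0,0,0,-0.063,0,0,0,0,0,-0.063,0,0,0,0,0,-0.063,0,0,0,0,0,-0.063,0,0,0,0,0,-0.063,0,0,0,0,0,-0.063,0,0,0,0,0,-0.063]
}}

```text
time_s: 30.0
position: [0.5005, -0.1368, 0.2649]
tool_rot: [[-0.996, -0.09, -0.001], [-0.09, 0.996, 0.0], [0.001, 0.0, -1.0]]
wrist_force: [-0.8, -1.3, -3.0]
opening: 0.0255
grip_force: 60.2
```

```bash
python3 - <<'E'
from h import *
go(.627,-.1143,.178,95)
for n in("top","scene"):
    im=save(n,n+"8.png")
    hsv=cv2.cvtColor(im,cv2.COLOR_RGB2HSV); m=cv2.inRange(hsv,(17,150,100),(35,255,255)); cc=cv2.connectedComponentsWithStats(m)
    pu=proj([.558,-.092,.135],n)[0]
    for i in range(1,cc[0]):
        if cc[2][i,4]>40 and np.hypot(*(cc[3][i]-pu))<40: print("necktop",n,cc[2][i],ray(cc[3][i],.135,n).round(4))
E
```

```text
t 30.0 p [ 0.5005 -0.1368  0.2649] yawY 95.18 z [-0.001  0.    -1.   ] F [-0.8 -1.3 -3. ] T [ 0.   -0.01 -0.04] open 0.0255 j [ 19.3  34.2 -13.6  94.1   9.5  52.9  97.4]
turn units 0.0015 shift m [-0.128   0.0114  0.0869] units [-0.16    0.0142  0.1086]
necktop top [289 133  14  20 135] [[ 0.5557 -0.0891  0.135 ]]
necktop scene [177 163  15  13 162] [[ 0.5601 -0.0893  0.135 ]]
```

{"fn": "drive_tool", "kwargs": {
  "steps": [-0.04,0.0036,0,0,0,0,-0.04,0.0036,0,0,0,0,-0.04,0.0035,0,0,0,0,-0.04,0.0035,0,0,0,0,0,0,0,0,0,0,0,0,0.035,0,0,0,0,0,0.035,0,0,0,0,0,0.028,0,0,0,0,0,0.0106,0,0,0,0,0,0,0,0,0]
}}

```text
time_s: 31.1
position: [0.6269, -0.1146, 0.1777]
tool_rot: [[-0.997, -0.083, -0.002], [-0.083, 0.997, -0.0], [0.002, 0.0, -1.0]]
wrist_force: [-1.3, 0.2, -1.3]
opening: 0.0254
grip_force: 60.3
```

```bash
python3 -c "
from h import *
go(.627,-.1143,.1594,95)"
```

```text
t 31.1 p [ 0.6269 -0.1146  0.1777] yawY 94.77 z [-0.0017 -0.     -1.    ] F [-1.3  0.2 -1.3] T [ 0.02 -0.07  0.04] open 0.0254 j [ 12.7  50.4 -11.8  74.9  11.   55.9  93.6]
turn units -0.0019 shift m [-0.0002  0.0003  0.0183] units [-0.0002  0.0004  0.0229]
```

{"fn": "drive_tool", "kwargs": {
  "steps": [0,0,0.006,0,0,0,0,0,0.005,0,0,0,0,0,0,0,0,0]
}}

```text
time_s: 31.4
position: [0.6271, -0.1148, 0.1695]
tool_rot: [[-0.996, -0.085, -0.0], [-0.085, 0.996, -0.0], [0.001, -0.0, -1.0]]
wrist_force: [-0.9, -0.4, -2.7]
opening: 0.0251
grip_force: 60.1
```

```bash
python3 -c "
from h import *
go(.627,-.1143,.1594,95)"
```

```text
t 31.4 p [ 0.6271 -0.1148  0.1695] yawY 94.86 z [-5.e-04 -3.e-04 -1.e+00] F [-0.9 -0.4 -2.7] T [-0.16  0.61 -0.03] open 0.0251 j [ 12.7  50.9 -11.8  75.4  11.2  54.8  93.5]
turn units -0.0012 shift m [0.0001 0.0005 0.0101] units [0.0001 0.0006 0.0127]
```

{"fn": "drive_tool", "kwargs": {
  "steps": [0,0.0005,0.004,0,0,0,0,0,0.004,0,0,0,0,0,0.004,0,0,0,0,0,0,0,0,0]
}}

```text
time_s: 31.8
position: [0.6271, -0.1143, 0.1593]
tool_rot: [[-0.996, -0.085, -0.001], [-0.085, 0.996, -0.0], [0.001, 0.0, -1.0]]
wrist_force: [-2.1, -0.1, -2.6]
opening: 0.0254
grip_force: 60.1
```

```bash
python3 -c "
from h import *
go(.627,-.1143,.1594,95)"
```

```text
t 31.8 p [ 0.6271 -0.1143  0.1593] yawY 94.88 z [-8.e-04 -1.e-04 -1.e+00] F [-2.1 -0.1 -2.6] T [-0.25  0.65 -0.07] open 0.0254 j [ 12.6  51.6 -11.7  76.   11.4  53.5  93.4]
turn units -0.001 shift m [ 0.0001  0.     -0.0001] units [ 0.0002  0.     -0.0001]
```

{"fn": "drive_tool", "kwargs": {
  "steps": [0.0005,0,0.0003,0,0,0.04,0,0,0.0003,0,0,0.06,0,0,0.0003,0,0,0.06,0,0,0.0003,0,0,0.06,0,0,0.0003,0,0,0.06,0,0,0.0003,0,0,0.06,0,0,0.0003,0,0,0.06,0,0,0.0003,0,0,0.06,0,0,0.0003,0,0,0.06,0,0,0.0003,0,0,0.06,0,0,0.0003,0,0,0.06,0,0,0.0003,0,0,0.06,0,0,0.0003,0,0,0.06,0,0,0.0003,0,0,0.06,0,0,0.0003,0,0,0.06,0,0,0.0003,0,0,0.06,0,0,0.0003,0,0,0.06,0,0,0.0003,0,0,0.06,0,0,0.0003,0,0,0.06]
}}

```text
time_s: 33.7
position: [0.6271, -0.1137, 0.155]
tool_rot: [[0.64, 0.769, -0.0], [0.769, -0.64, 0.001], [0.0, -0.0, -1.0]]
wrist_force: [-1.8, 1.0, -7.1]
opening: 0.0252
grip_force: 59.9
```

```bash
python3 -c "
from h import *
st()"
```

```text
t 33.7 p [ 0.6271 -0.1137  0.155 ] yawY -39.76 z [-1.e-04  6.e-04 -1.e+00] F [-1.8  1.  -7.1] T [0.31 0.51 0.12] open 0.0252 j [ -3.6  54.3  25.9  77.  -25.8  54.5 -11.9]
```

{"fn": "drive_tool", "kwargs": {
  "steps": [0,0,0,0,0,0.0333,0,0,0,0,0,0.0333,0,0,0,0,0,0.0333,0,0,0,0,0,0.0333]
}}

```text
time_s: 34.1
position: [0.6272, -0.1136, 0.1549]
tool_rot: [[0.825, 0.565, 0.0], [0.565, -0.825, 0.001], [0.0, -0.001, -1.0]]
wrist_force: [-1.4, 1.1, -6.1]
opening: 0.0258
grip_force: 59.9
```

```bash
python3 -c "
from h import *
st()"
```

```text
t 34.1 p [ 0.6272 -0.1136  0.1549] yawY -55.61 z [ 0.e+00  7.e-04 -1.e+00] F [-1.4  1.1 -6.1] T [0.38 0.28 0.09] open 0.0258 j [ -5.3  55.2  30.2  77.1 -30.   55.7 -24.5]
```

{"fn": "drive_tool", "kwargs": {
  "steps": [0,0,0,0,0,0.0333,0,0,0,0,0,0.0333]
}}

```text
time_s: 34.3
position: [0.627, -0.1133, 0.1548]
tool_rot: [[0.896, 0.445, -0.0], [0.445, -0.896, 0.001], [0.0, -0.001, -1.0]]
wrist_force: [-2.5, 3.4, -6.4]
opening: 0.0253
grip_force: 60.1
```

```bash
python3 -c "
from h import *
st()"
```

```text
t 34.3 p [ 0.627  -0.1133  0.1548] yawY -63.59 z [-5.0e-04  1.2e-03 -1.0e+00] F [-2.5  3.4 -6.4] T [1.06 0.75 0.64] open 0.0253 j [ -6.1  55.6  32.3  77.1 -32.   56.4 -30.9]
```

{"fn": "drive_tool", "kwargs": {
  "steps": [0,0,0,0,0,0.0167]
}}

```text
time_s: 34.4
position: [0.627, -0.1132, 0.1548]
tool_rot: [[0.91, 0.414, -0.001], [0.414, -0.91, 0.001], [-0.0, -0.001, -1.0]]
wrist_force: [-2.2, 4.7, -5.9]
opening: 0.0252
grip_force: 60.1
```

```bash
python3 -c "
from h import *
st()"
```

```text
t 34.4 p [ 0.627  -0.1132  0.1548] yawY -65.54 z [-8.0e-04  1.2e-03 -1.0e+00] F [-2.2  4.7 -5.9] T [1.26 0.81 0.85] open 0.0252 j [ -6.3  55.8  32.8  77.1 -32.5  56.6 -32.5]
```

{"fn": "drive_tool", "kwargs": {
  "steps": [0,0,0,0,0,-0.04,0,0,0,0,0,-0.04,0,0,-0.005,0,0,0,0,0,-0.01,0,0,0,0,0,-0.0175,0,0,0,0,0,-0.0175,0,0,0,0,0,0,0,0,0]
}}

```text
time_s: 35.1
position: [0.6279, -0.1148, 0.1976]
tool_rot: [[0.829, 0.559, 0.004], [0.559, -0.829, -0.001], [0.002, 0.003, -1.0]]
wrist_force: [-0.7, 1.0, -1.6]
opening: 0.0255
grip_force: 60.7
```

{"fn": "drive_tool", "kwargs": {
  "steps": [0,0,0,0,0,-0.061,0,0,0,0,0,-0.061,0,0,0,0,0,-0.061,0,0,0,0,0,-0.061,0,0,0,0,0,-0.061,0,0,0,0,0,-0.061,0,0,0,0,0,-0.061,0,0,0,0,0,-0.061,0,0,0,0,0,-0.061,0,0,0,0,0,-0.061,0,0,0,0,0,-0.061,0,0,0,0,0,-0.061,0,0,0,0,0,-0.061,0,0,0,0,0,-0.061,0,0,0,0,0,-0.061,0,0,0,0,0,-0.061,0,0,0,0,0,-0.061,0,0,0,0,0,-0.061,0,0,0,0,0,-0.061,0,0,0,0,0,-0.061]
}}

```text
time_s: 37.1
position: [0.6269, -0.1144, 0.195]
tool_rot: [[-1.0, -0.012, -0.0], [-0.012, 1.0, -0.0], [0.0, -0.0, -1.0]]
wrist_force: [-0.3, -0.4, -2.5]
opening: 0.0257
grip_force: 60.5
```

```bash
python3 -c "
from h import *
go(.615,-.0474,.178,90)"
```

```text
t 37.1 p [ 0.6269 -0.1144  0.195 ] yawY 90.71 z [-2.e-04 -0.e+00 -1.e+00] F [-0.3 -0.4 -2.5] T [-0.05  0.01  0.02] open 0.0257 j [11.6 49.1 -9.4 73.8  8.4 57.7 91.6]
turn units 0.006 shift m [0.0119 0.067  0.017 ] units [0.0149 0.0837 0.0212]
```

{"fn": "drive_tool", "kwargs": {
  "steps": [0.005,0.0279,0,0,0,0.003,0.005,0.0279,0,0,0,0.003,0.0049,0.0279,0,0,0,0,0,0,0,0,0,0,0,0,0.0106,0,0,0,0,0,0.0106,0,0,0,0,0,0,0,0,0]
}}

```text
time_s: 37.8
position: [0.6143, -0.0482, 0.1766]
tool_rot: [[-1.0, 0.005, -0.002], [0.005, 1.0, -0.0], [0.002, -0.0, -1.0]]
wrist_force: [-0.6, 0.3, -3.2]
opening: 0.0255
grip_force: 60.4
```

{"fn": "drive_tool", "kwargs": {
  "steps": [0,0,0.006,0,0,0,0,0,0.005,0,0,0,0,0,0,0,0,0]
}}

```text
time_s: 38.1
position: [0.6145, -0.0475, 0.169]
tool_rot: [[-1.0, 0.004, -0.001], [0.004, 1.0, -0.0], [0.001, -0.0, -1.0]]
wrist_force: [-1.7, -0.6, -2.6]
opening: 0.0254
grip_force: 60.4
```

```bash
python3 -c "
from h import *
go(.615,-.0474,.1594,90)"
```

```text
t 38.1 p [ 0.6145 -0.0475  0.169 ] yawY 89.77 z [-1.2e-03 -1.0e-04 -1.0e+00] F [-1.7 -0.6 -2.6] T [-0.03  0.49 -0.01] open 0.0254 j [ 5.3 49.  -8.3 80.6  8.1 51.1 84.5]
turn units -0.0019 shift m [-0.0005  0.0001  0.0096] units [-0.0007  0.0001  0.012 ]
```

{"fn": "drive_tool", "kwargs": {
  "steps": [0,0,0.004,0,0,0,0,0,0.004,0,0,0,0,0,0.004,0,0,0,0,0,0,0,0,0]
}}

```text
time_s: 38.5
position: [0.6145, -0.0474, 0.1594]
tool_rot: [[-1.0, 0.004, -0.001], [0.004, 1.0, -0.0], [0.001, -0.0, -1.0]]
wrist_force: [-3.4, -1.0, -3.9]
opening: 0.0254
grip_force: 60.3
```

```bash
python3 -c "
from h import *
go(.615,-.0474,.1594,90)"
```

```text
t 38.5 p [ 0.6145 -0.0474  0.1594] yawY 89.78 z [-1.e-03 -2.e-04 -1.e+00] F [-3.4 -1.  -3.9] T [-0.23  0.81  0.01] open 0.0254 j [ 5.3 49.7 -8.2 81.2  8.2 49.8 84.4]
turn units -0.0018 shift m [-0.0005 -0.     -0.    ] units [-0.0006 -0.     -0.    ]
```

Engaged on C. I'll nudge x slightly to relieve the side force, then turn.

{"fn": "drive_tool", "kwargs": {
  "steps": [0.001,0,0.0003,0,0,0.04,0,0,0.0003,0,0,0.06,0,0,0.0003,0,0,0.06,0,0,0.0003,0,0,0.06,0,0,0.0003,0,0,0.06,0,0,0.0003,0,0,0.06,0,0,0.0003,0,0,0.06,0,0,0.0003,0,0,0.06,0,0,0.0003,0,0,0.06,0,0,0.0003,0,0,0.06,0,0,0.0003,0,0,0.06,0,0,0.0003,0,0,0.06,0,0,0.0003,0,0,0.06,0,0,0.0003,0,0,0.06,0,0,0.0003,0,0,0.06,0,0,0.0003,0,0,0.06,0,0,0.0003,0,0,0.06,0,0,0.0003,0,0,0.06,0,0,0.0003,0,0,0.06]
}}

```text
time_s: 40.4
position: [0.6145, -0.0468, 0.1552]
tool_rot: [[0.705, 0.709, 0.001], [0.709, -0.705, 0.0], [0.001, 0.0, -1.0]]
wrist_force: [-0.3, 1.5, -6.2]
opening: 0.0258
grip_force: 59.9
```

```bash
python3 -c "
from h import *
st()"
```

```text
t 40.4 p [ 0.6145 -0.0468  0.1552] yawY -44.85 z [ 9.e-04  4.e-04 -1.e+00] F [-0.3  1.5 -6.2] T [ 0.52 -0.03  0.15] open 0.0258 j [-11.9  53.3  29.9  82.2 -30.3  52.5 -18.2]
```

{"fn": "drive_tool", "kwargs": {
  "steps": [0,0,0,0,0,0.0333,0,0,0,0,0,0.0333,0,0,0,0,0,0.0333]
}}

```text
time_s: 40.7
position: [0.6146, -0.0467, 0.1551]
tool_rot: [[0.836, 0.549, 0.001], [0.549, -0.836, 0.0], [0.001, 0.0, -1.0]]
wrist_force: [1.8, 1.3, -6.8]
opening: 0.0257
grip_force: 59.9
```

```bash
python3 -c "
from h import *
st()"
```

```text
t 40.7 p [ 0.6146 -0.0467  0.1551] yawY -56.7 z [ 8.e-04  4.e-04 -1.e+00] F [ 1.8  1.3 -6.8] T [ 0.48 -0.21  0.14] open 0.0257 j [-13.1  54.1  33.1  82.2 -33.4  53.6 -27.6]
```

{"fn": "drive_tool", "kwargs": {
  "steps": [0,0,0,0,0,0.0333]
}}

```text
time_s: 40.8
position: [0.6146, -0.0467, 0.1551]
tool_rot: [[0.872, 0.489, 0.001], [0.489, -0.872, 0.0], [0.001, 0.0, -1.0]]
wrist_force: [0.5, 0.9, -6.5]
opening: 0.0253
grip_force: 59.8
```

```bash
python3 -c "
from h import *
st()"
```

```text
t 40.8 p [ 0.6146 -0.0467  0.1551] yawY -60.7 z [ 8.e-04  4.e-04 -1.e+00] F [ 0.5  0.9 -6.5] T [ 0.6  -0.18  0.17] open 0.0253 j [-13.6  54.3  34.2  82.3 -34.4  54.  -30.7]
```

{"fn": "drive_tool", "kwargs": {
  "steps": [0,0,0,0,0,0.0333,0,0,0,0,0,0.01]
}}

```text
time_s: 41.0
position: [0.6143, -0.0463, 0.155]
tool_rot: [[0.912, 0.41, -0.0], [0.41, -0.912, 0.001], [0.0, -0.001, -1.0]]
wrist_force: [-0.3, 3.9, -5.3]
opening: 0.0254
grip_force: 60.1
```

```bash
python3 -c "
from h import *
st()"
```

```text
t 41.0 p [ 0.6143 -0.0463  0.155 ] yawY -65.8 z [-0.e+00  9.e-04 -1.e+00] F [-0.3  3.9 -5.3] T [1.37 0.14 0.81] open 0.0254 j [-14.1  54.7  35.6  82.3 -35.7  54.6 -34.8]
```

{"fn": "drive_tool", "kwargs": {
  "steps": [0,0,0,0,0,-0.04,0,0,0,0,0,-0.04,0,0,-0.005,0,0,0,0,0,-0.01,0,0,0,0,0,-0.0175,0,0,0,0,0,-0.0375,0,0,0,0,0,-0.0375,0,0,0,0,0,-0.045,0,0,0,0,0,0,0,0,-0.055,0,0,0,0,0,-0.055,0,0,0,0,0,-0.055,0,0,0,0,0,-0.055,0,0,0,0,0,-0.055,0,0,0,0,0,0]
}}

```text
time_s: 42.4
position: [0.6142, -0.0477, 0.2783]
tool_rot: [[0.394, 0.919, 0.001], [0.919, -0.394, -0.0], [0.0, 0.001, -1.0]]
wrist_force: [0.8, 0.1, -2.0]
opening: 0.0261
grip_force: 60.5
```

```bash
python3 -c "
from h import *
go(.407,-.323,.1094,-23)"
```

```text
t 42.4 p [ 0.6142 -0.0477  0.2783] yawY -23.19 z [ 1.2e-03 -3.0e-04 -1.0e+00] F [ 0.8  0.1 -2. ] T [-0.01  0.   -0.07] open 0.0261 j [-10.6  44.9  28.2  72.4 -21.1  67.6  -4.7]
turn units -0.0016 shift m [-0.3343 -0.0832  0.1689] units [-0.4179 -0.104   0.2111]
```

{"fn": "drive_tool", "kwargs": {
  "steps": [-0.038,-0.0095,0,0,0,0,-0.038,-0.0095,0,0,0,0,-0.038,-0.0095,0,0,0,0,-0.038,-0.0095,0,0,0,0,-0.038,-0.0095,0,0,0,0,-0.038,-0.0095,0,0,0,0,-0.038,-0.0095,0,0,0,0,-0.038,-0.0094,0,0,0,0,-0.038,-0.0094,0,0,0,0,-0.038,-0.0094,0,0,0,0,-0.038,-0.0094,0,0,0,0,0,0,0,0,0,0,0,0,0,0,0,0,0,0,0.035,0,0,0,0,0,0.035,0,0,0,0,0,0.035,0,0,0,0,0,0.035,0,0,0,0,0,0,0,0,0]
}}

```text
time_s: 44.2
position: [0.4056, -0.3205, 0.1632]
tool_rot: [[0.395, 0.919, -0.003], [0.919, -0.395, 0.003], [0.001, -0.004, -1.0]]
wrist_force: [-0.8, -0.2, -0.9]
opening: 0.0249
grip_force: 60.5
```

```bash
python3 mk.py; python3 -c "
from h import *
go(.407,-.323,.1094,-23)"
```

```text
t 44.2 p [ 0.4056 -0.3205  0.1632] yawY -23.27 z [-0.0033  0.0025 -1.    ] F [-0.8 -0.2 -0.9] T [-0.    0.05  0.05] open 0.0249 j [ 23.9  43.8  20.4 102.8 -23.1  37.8  34.3]
top 352 163
scene 156 44
t 44.3 p [ 0.4063 -0.3217  0.1662] yawY -23.25 z [ 1.e-04 -2.e-04 -1.e+00] F [-0.3 -0.1 -1.8] T [-0.02 -0.03  0.02] open 0.0253 j [ 23.9  43.5  20.5 102.6 -23.1  38.   34.3]
turn units -0.0021 shift m [-0.0009  0.0011  0.0568] units [-0.0012  0.0014  0.071 ]
```

View pics/mont5.png

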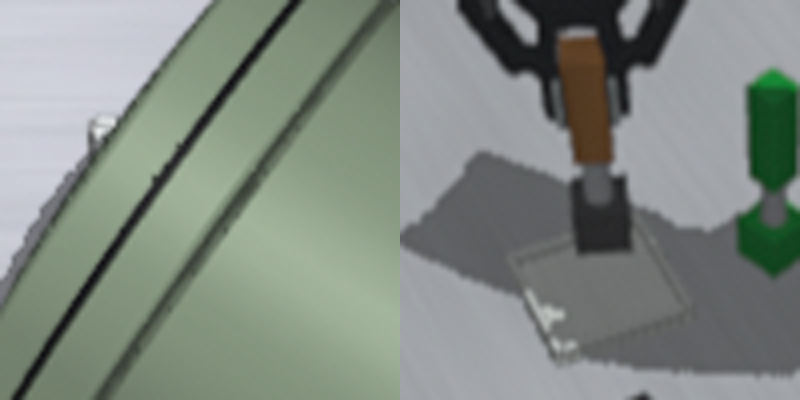

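The key is upright above the tray, with its socket at about (600,215) in the right panel. Lower it.

{"fn": "drive_tool", "kwargs": {
  "steps": [0,0,0.025,0,0,0,0,0,0.025,0,0,0,0,0,0.015,0,0,0,0,0,0.003,0,0,0,0,0,0,0,0,0]
}}

```text
time_s: 44.8
position: [0.4061, -0.3221, 0.1118]
tool_rot: [[0.394, 0.919, 0.001], [0.919, -0.394, -0.001], [-0.0, 0.001, -1.0]]
wrist_force: [-1.1, 0.4, -1.2]
opening: 0.0254
grip_force: 60.4
```

{"fn": "drive_tool", "kwargs": {
  "steps": [0,0,0.001,0,0,0,0,0,0.001,0,0,0,0,0,0,0,0,0]
}}

```text
time_s: 45.1
position: [0.4059, -0.322, 0.1098]
tool_rot: [[0.394, 0.919, 0.0], [0.919, -0.394, -0.0], [-0.0, 0.001, -1.0]]
wrist_force: [-0.2, -0.7, -3.0]
opening: 0.0252
grip_force: 60.4
```

{"fn": "drive_tool", "kwargs": {
  "steps": [0,0,0.0008,0,0,0,0,0,0,0,0,0]
}}

```text
time_s: 45.3
position: [0.406, -0.322, 0.1095]
tool_rot: [[0.394, 0.919, 0.001], [0.919, -0.394, -0.0], [-0.0, 0.001, -1.0]]
wrist_force: [-0.4, 2.0, 11.8]
opening: 0.0254
grip_force: 62.4
```

{"fn": "drive_tool", "kwargs": {
  "steps": [0,0,0.0008,0,0,0,0,0,0,0,0,0]
}}

```text
time_s: 45.5
position: [0.406, -0.322, 0.1094]
tool_rot: [[0.394, 0.919, 0.001], [0.919, -0.394, -0.0], [0.0, 0.001, -1.0]]
wrist_force: [-3.5, 5.0, 27.0]
opening: 0.0253
grip_force: 64.3
```

On the floor. Release, rise, and move clear for a final look.

{"fn": "drive_tool", "kwargs": {
  "steps": [0,0,-0.0012,0,0,0,0,0,0,0,0,0,0,0,0,0,0,0]
}}

```text
time_s: 45.8
position: [0.4059, -0.322, 0.1095]
tool_rot: [[0.394, 0.919, 0.0], [0.919, -0.394, -0.0], [-0.0, 0.001, -1.0]]
wrist_force: [-1.5, 2.2, 8.9]
opening: 0.0255
grip_force: 62.1
```

{"fn": "drive_tool", "kwargs": {
  "steps": [0,0,0,0,0,0,0,0,0,0,0,0,0,0,0,0,0,0,0,0,0,0,0,0,0,0,0,0,0,0,0,0,0,0,0,0,0,0,-0.015,0,0,0,0,0,-0.03,0,0,0,0,0,-0.04,0,0,0,0,0,-0.04,0,0,0,0,0,-0.04,0,0,0,-0.04,0,0,0,0,0,-0.04,0,0,0,0,0,0,0,0,0,0,0,0,0,0,0,0,0],
  "gripper": 0
}}

```text
time_s: 47.3
position: [0.3802, -0.381, 0.2418]
tool_rot: [[0.395, 0.919, 0.0], [0.919, -0.395, -0.0], [-0.0, 0.0, -1.0]]
wrist_force: [0.6, 0.0, -0.7]
opening: 0.0856
grip_force: 0.0
```

```bash
python3 - <<'E'
from h import *
st()
A=[]
for n in("top","scene"):
    im=save(n,n+"9.png"); A.append(cv2.resize(im[:,:,::-1],(400,300)))
    hsv=cv2.cvtColor(im,cv2.COLOR_RGB2HSV); m=cv2.inRange(hsv,(17,150,100),(35,255,255)); cc=cv2.connectedComponentsWithStats(m)
    pu=proj([.558,-.092,.135],n)[0]
    for i in range(1,cc[0]):
        if cc[2][i,4]>40 and np.hypot(*(cc[3][i]-pu))<60: print("necktop",n,cc[2][i],ray(cc[3][i],.135,n).round(4))
h=[]
for n,c in(("top",(292,153)),("scene",(190,195))):
    im=cv2.imread(f"pics/{n}9.png");h.append(cv2.resize(im[c[1]-50:c[1]+50,c[0]-66:c[0]+67],(400,300),interpolation=cv2.INTER_CUBIC))
cv2.imwrite("pics/fin.png",np.vstack([np.hstack(A),np.hstack(h)]))
E
```

```text
t 47.3 p [ 0.3802 -0.381   0.2418] yawY -23.26 z [ 2.e-04 -3.e-04 -1.e+00] F [ 0.6  0.  -0.7] T [ 0.07 -0.02 -0.01] open 0.0856 j [ 29.2  39.2  23.9  93.1 -19.   51.8  36.9]
necktop top [309 131  17  15 184] [[ 0.5621 -0.1374  0.135 ]]
necktop scene [169 151  13  12 125] [[ 0.5654 -0.1296  0.135 ]]
```

View pics/fin.png

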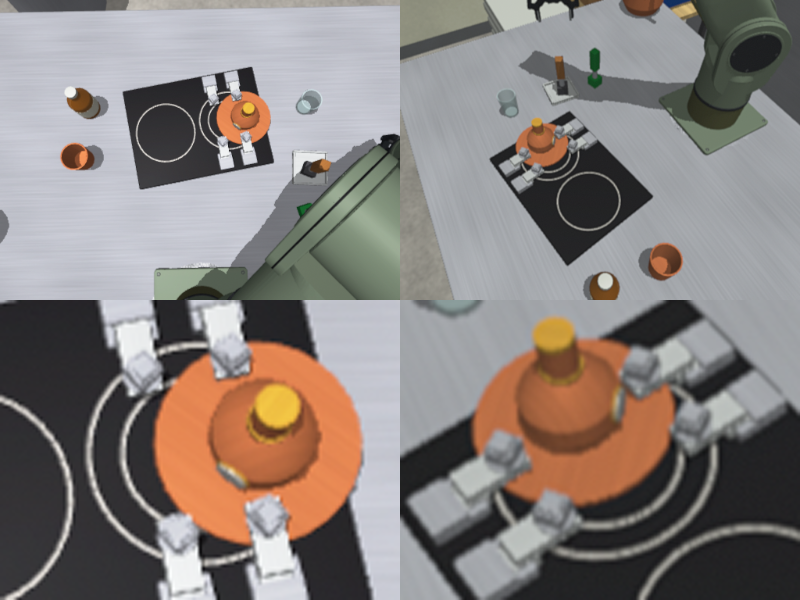

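The still has been knocked about 42 mm along hob −y; it shows at (250,440) in the lower-left panel, off the rings. All four heads are turned alike to their stops, and the key stands in its tray. I'll re-grip the still and slide it back.

```bash
python3 -c "
from h import *
go(.5638,-.1335,.1075,10.2)"
```

```text
t 47.4 p [ 0.3809 -0.3801  0.2415] yawY -23.16 z [ 3.e-04  2.e-04 -1.e+00] F [ 1.3 -0.  -0.3] T [-0.01 -0.01  0.02] open 0.0853 j [ 29.1  39.2  23.8  93.1 -19.   51.7  36.9]
turn units -0.278 shift m [0.2103 0.2237 0.134 ] units [0.2629 0.2796 0.1675]
```

{"fn": "drive_tool", "kwargs": {
  "steps": [0,0,0,0,0,-0.0556,0,0,0,0,0,-0.0556,0,0,0,0,0,-0.0556,0,0,0,0,0,-0.0556,0,0,0,0,0,-0.0556,0.0329,0.035,0,0,0,0,0.0329,0.035,0,0,0,0,0.0329,0.035,0,0,0,0,0.0329,0.035,0,0,0,0,0.0329,0.035,0,0,0,0,0.0328,0.0349,0,0,0,0,0.0328,0.0349,0,0,0,0,0.0328,0.0349,0,0,0,0,0,0,0,0,0,0,0,0,0,0,0,0]
}}

```text
time_s: 48.9
position: [0.5639, -0.1329, 0.2411]
tool_rot: [[-0.179, 0.984, -0.0], [0.984, 0.179, -0.0], [-0.0, -0.0, -1.0]]
wrist_force: [-0.4, -0.6, 0.2]
opening: 0.0851
grip_force: 0.0
```

```bash
python3 - <<'E'
from h import *
go(.5638,-.1335,.1075,10.2)
for n in("scene",):
    im=grab_frame(n)
    hsv=cv2.cvtColor(im,cv2.COLOR_RGB2HSV); m=cv2.inRange(hsv,(17,150,100),(35,255,255)); cc=cv2.connectedComponentsWithStats(m)
    pu=proj([.564,-.133,.135],n)[0]
    for i in range(1,cc[0]):
        if cc[2][i,4]>30 and np.hypot(*(cc[3][i]-pu))<60: print("necktop",n,cc[2][i],ray(cc[3][i],.135,n).round(4))
E
```

```text
t 48.9 p [ 0.5639 -0.1329  0.2411] yawY 10.29 z [-5.e-04 -2.e-04 -1.e+00] F [-0.4 -0.6  0.2] T [0.   0.01 0.03] open 0.0851 j [  1.8  41.9  16.9  84.3 -13.5  55.9  32.6]
turn units 0.0007 shift m [-0.0005 -0.0002  0.1336] units [-0.0007 -0.0002  0.1669]
necktop scene [168 151  14  12 135] [[ 0.5654 -0.1301  0.135 ]]
```

Unchanged; descend and grip.

{"fn": "drive_tool", "kwargs": {
  "steps": [0,0,0.034,0,0,0,0,0,0.034,0,0,0,0,0,0.034,0,0,0,0,0,0.034,0,0,0,0,0,0.031,0,0,0,0,0,0,0,0,0]
}}

```text
time_s: 49.55
position: [0.5621, -0.1347, 0.1054]
tool_rot: [[-0.175, 0.985, -0.004], [0.985, 0.175, 0.001], [0.001, -0.004, -1.0]]
wrist_force: [-0.4, 0.4, 0.9]
opening: 0.0857
grip_force: 0.0
```

{"fn": "drive_tool", "kwargs": {
  "steps": [0,0,0,0,0,0,0,0,0,0,0,0,0,0,0,0,0,0,0,0,0,0,0,0,0,0,0,0,0,0,0,0,0,0,0,0,0,0,0,0,0,0,0,0,0,0,0,0],
  "gripper": 1,
  "grip_force": 30
}}

```text
time_s: 50.35
position: [0.5638, -0.1344, 0.1084]
tool_rot: [[-0.176, 0.984, 0.001], [0.984, 0.176, -0.0], [-0.0, 0.001, -1.0]]
wrist_force: [-3.3, -0.2, 11.0]
opening: 0.0295
grip_force: 29.2
```

```bash
python3 -c "
from h import *
go(.5578,-.0916)"
```

```text
t 50.35 p [ 0.5638 -0.1344  0.1084] yawY 10.16 z [ 6.e-04 -3.e-04 -1.e+00] F [-3.3 -0.2 11. ] T [0.06 0.74 0.02] open 0.0295 j [  3.8  51.8  13.   92.4 -16.8  37.7  35.6]
turn units -0.0 shift m [0.0432 0.0017 0.    ] units [0.054  0.0021 0.    ]
```

{"fn": "drive_tool", "kwargs": {
  "steps": [0.008,0.0005,0,0,0,0,0.0132,0.0005,0,0,0,0,0.0132,0.0005,0,0,0,0,0.0132,0.0005,0,0,0,0,0.0052,0,0,0,0,0,0,0,0,0,0,0,0,0,0,0,0,0]
}}

```text
time_s: 51.05
position: [0.5584, -0.0923, 0.1085]
tool_rot: [[-0.177, 0.984, 0.002], [0.984, 0.177, -0.0], [-0.001, 0.002, -1.0]]
wrist_force: [-0.5, 0.7, 8.8]
opening: 0.0296
grip_force: 31.1
```

{"fn": "drive_tool", "kwargs": {
  "steps": [0,0,0,0,0,0,0,0,0,0,0,0,0,0,0,0,0,0,0,0,0,0,0,0,0,0,0,0,0,0,0,0,-0.0225,0,0,0,0,0,-0.0375,0,0,0,0,0,-0.0375,0,0,0,0,0,-0.0375,0,0,0,0,0,-0.0375,0,0,0,0.05,-0.03,0,0,0,0,0.06,-0.02,0,0,0,0,0.06,-0.02,0,0,0,0,0.06,0,0,0,0,0,0.05,0,0,0,0,0,0,0,0,0,0,0,0,0,0,0,0,0],
  "gripper": 0
}}

```text
time_s: 52.75
position: [0.4636, 0.1177, 0.2455]
tool_rot: [[-0.178, 0.984, -0.0], [0.984, 0.178, -0.0], [-0.0, -0.0, -1.0]]
wrist_force: [-0.1, 0.5, 0.5]
opening: 0.0854
grip_force: 0.0
```

```bash
python3 - <<'E'
from h import *
st()
A=[];h=[]
for n,c in(("top",(292,153)),("scene",(190,195))):
    im=save(n,n+"10.png"); A.append(cv2.resize(im[:,:,::-1],(400,300)))
    hsv=cv2.cvtColor(im,cv2.COLOR_RGB2HSV); m=cv2.inRange(hsv,(17,150,100),(35,255,255)); cc=cv2.connectedComponentsWithStats(m)
    pu=proj([.558,-.092,.135],n)[0]
    for i in range(1,cc[0]):
        if cc[2][i,4]>40 and np.hypot(*(cc[3][i]-pu))<60: print("necktop",n,cc[2][i],ray(cc[3][i],.135,n).round(4))
    im=cv2.imread(f"pics/{n}10.png");h.append(cv2.resize(im[c[1]-50:c[1]+50,c[0]-66:c[0]+67],(400,300),interpolation=cv2.INTER_CUBIC))
cv2.imwrite("pics/fin2.png",np.vstack([np.hstack(A),np.hstack(h)]))
E
```

```text
t 52.75 p [0.4636 0.1177 0.2455] yawY 10.25 z [-0.e+00 -3.e-04 -1.e+00] F [-0.1  0.5  0.5] T [-0.01  0.   -0.04] open 0.0854 j [-29.9  33.5  20.5 104.4 -15.8  45.    9. ]
necktop top [289 133  17  20 211] [[ 0.5553 -0.0943  0.135 ]]
necktop scene [177 163  15  14 161] [[ 0.5608 -0.0893  0.135 ]]
```

View pics/fin2.png

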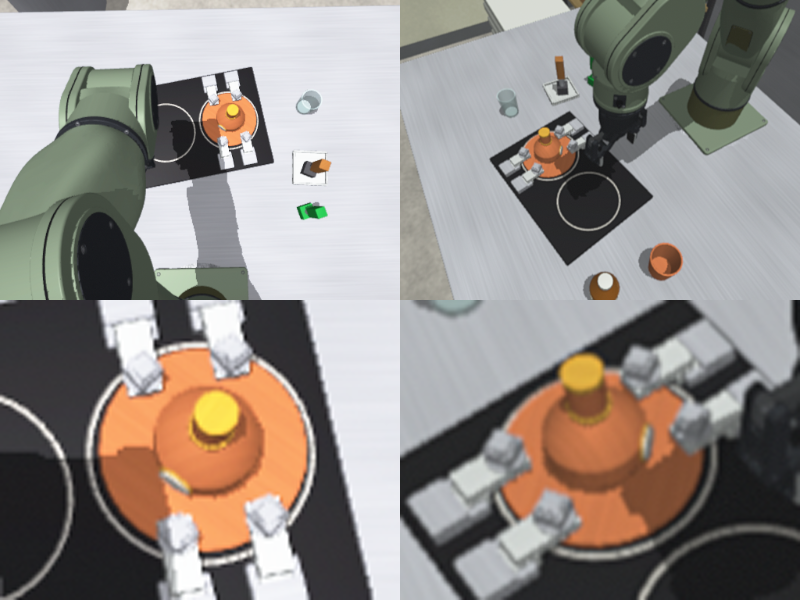

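The still is centred on the rings again, at (205,455) in the lower-left panel. All the screws are turned, the key stands in its tray, and the arm is clear. Handing in.

```bash
python3 -c "
from cell import *
print(sign_off())"
```

```text
the job is handed in; nothing more can be done
None
```

I handed the job in at about 53 s: the still is centred on the heating rings after I slid it back from a 42 mm knock, all four screws are at their stops, the key stands upright in its tray, and the sign-off reported no verdict.

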